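# Pack cheese boards in a carton and close its flaps

### The job

Get the carton of wooden cheese boards ready for dispatch: take the small cheeses that were left in the open carton out and stand them upright on the low plank, then lift every board up out of the slotted rack and stand it fully down in a slot of the carton, one board to a slot. Then close the carton by folding the two short flaps down flat first and the two long flaps down flat over them. Leave the big cheese wheel, the jar and the brush alone.

Things in the scene. Friction and masses are not known exactly. Their poses are not given: they have to be found in the camera images.
- carton: Open carton, fixed, 148 x 158 x 102 mm (x, y, height), walls 4 mm; origin at the centre of its underside. Its card insert, top 68 mm up, has three slots along y, centred at x = -46, 0, +46 mm, each 14 mm wide, 150 mm long, floor 10 mm above the origin. Flaps on the rim: short ones on the -x and +x sides, long ones on the +y and -y sides.
- short_near (a joint): Hinge of the short -x flap: 0 = flat shut (level, pointing inwards), 1.57 = upright, up to 2.4 = leaning outwards; starts at 2.0 to 2.35. Hinge line along carton y at carton x -74, z 102 mm; flap 50 mm long from hinge to free edge, 150 mm wide, 4 mm thick (top at z 106 mm when shut). Stiff: stays at any angle; about 0.6 N at the free edge moves it. To be shut before the long flaps.
- short_far (a joint): Hinge of the short +x flap: 0 = flat shut (level, pointing inwards), 1.57 = upright, up to 2.4 = leaning outwards; starts at 2.0 to 2.35. Hinge line along carton y at carton x +74, z 102 mm; flap 50 mm long from hinge to free edge, 150 mm wide, 4 mm thick (top at z 106 mm when shut). Stiff: stays at any angle; about 0.6 N at the free edge moves it. To be shut before the long flaps.
- long_left (a joint): Hinge of the long +y flap: 0 = flat shut (level, pointing inwards), 1.57 = upright, up to 2.4 = leaning outwards; starts at 2.0 to 2.35. Hinge line along carton x at carton y +79, z 106 mm; flap 78 mm long from hinge to free edge, 146 mm wide, 4 mm thick (top at z 110 mm when shut). Stiff: stays at any angle; about 0.6 N at the free edge moves it. To be shut after both short flaps.
- long_right (a joint): Hinge of the long -y flap: 0 = flat shut (level, pointing inwards), 1.57 = upright, up to 2.4 = leaning outwards; starts at 2.0 to 2.35. Hinge line along carton x at carton y -79, z 106 mm; flap 78 mm long from hinge to free edge, 146 mm wide, 4 mm thick (top at z 110 mm when shut). Stiff: stays at any angle; about 0.6 N at the free edge moves it. To be shut after both short flaps.
- short_near_edge (a point): Middle of the free edge of the short -x flap.
- short_far_edge (a point): Middle of the free edge of the short +x flap.
- long_left_edge (a point): Middle of the free edge of the long +y flap.
- long_right_edge (a point): Middle of the free edge of the long -y flap.
- rack: Dark wooden drying rack, fixed, 196 x 110 mm, 50 mm high; origin at the centre of its underside. Four slots run along its y, centred at x = -69, -23, +23 and +69 mm, 12 mm wide, floor 8 mm up. Two or three of the slots hold boards, standing on edge.
- plank: Low wooden plank, fixed flat on the bench, 260 x 140 x 20 mm (x, y, height); origin at the centre of its underside (top 20 mm higher).
- big_wheel: Big wheel of cheese, 124 mm across, 65 mm high, a bystander; origin at the centre of its underside.
- jar: Jar, 70 mm across, 110 mm high, a bystander; origin at the centre of its underside.
- brush: Hand brush about 190 mm long, a bystander; origin on its underside.
- board1: Plain light wooden board, 8 x 130 x 85 mm (x = thickness, y = length, z = height), standing on its long edge; origin at the centre of its underside. About 70 g. In a slot it may lean a little. None if absent.
- board2: Plain light wooden board, 8 x 130 x 85 mm (x = thickness, y = length, z = height), standing on its long edge; origin at the centre of its underside. About 70 g. In a slot it may lean a little. None if absent.
- board3: Plain light wooden board, 8 x 130 x 85 mm (x = thickness, y = length, z = height), standing on its long edge; origin at the centre of its underside. About 70 g. In a slot it may lean a little. None if absent.
- board4: Plain light wooden board, 8 x 130 x 85 mm (x = thickness, y = length, z = height), standing on its long edge; origin at the centre of its underside. About 70 g. In a slot it may lean a little. None if absent.
- cheese1: Small yellow waxed cheese, an upright round 60 mm across and 60 mm high, about 200 g, at first standing on the carton's insert; origin at the centre of its underside. None if absent.
- cheese2: Small yellow waxed cheese, an upright round 60 mm across and 60 mm high, about 200 g, at first standing on the carton's insert; origin at the centre of its underside. None if absent.
Things that resemble listed ones, but are neither listed nor needed, are in the scene too. What is shaped like the board3 but purple is not meant.

How it is judged:
By the outcome, as a careful person would: the job done as asked, in the order asked, and still so for the second after the job is handed in, with the robot touching nothing.
Of board1, board2, board3, board4 only 2 to 3 are there at a start; the rules pass over those that are not, and their reading is None.
Of cheese1, cheese2 only 1 to 2 are there at a start; the rules pass over those that are not, and their reading is None.
At some moment in a run one of cheese1, cheese2 may be knocked a few centimetres aside while the robot is not near it.
It also fails if it takes over 210 s, if anything falls off the work surface, if the arm or the gripper's body presses on something with over 40 N, if the wrist force passes 120 N, or if a joint passes its speed limit or range.

### The arm

A 6-joint arm with a two-finger parallel gripper is mounted at the origin on the work surface. World frame = base frame: x ahead of the robot, y to its left, z up, the work surface at z = 0. Lengths are in m, angles in rad, forces in N, time in s.
With the tool pointing down it reaches from about 0.375 to 0.9 m from the base axis. Payload 3.1 kg.
Tool frame: the origin (TCP) lies at the very end of the fingers, on their centre line; the grasp point (between the pads) lies 19 mm behind it (hold_point_z is the distance from the TCP to the grasp point, in m); x points along the fingers, y is the direction in which the jaws open and shut, and the axes are right-handed (so a half turn about x gives the same grasp; the last joint's range is limited). The gripper opens to 87 mm and grips with 3 to 60 N. Pads are 19 mm wide; open, the fingers measure 117 mm over their backs; the gripper's body (75 mm by 190 mm) begins 51 mm behind the grasp point.
Start: joints at [1.056, 0.527, 1.433, -0, 1.181, -0.178], TCP at [0.207, 0.59, 0.223] pointing down, gripper open.
Joint ranges: [-3.08, 3.08], [-0.75, 2.2], [0.22, 2.44], [-1.43, 4.57], [0, 2.65], [-2.85, 2.85]. Speed limits (rad/s): [2.79, 2.79, 3.14, 3.14, 3.14, 3.14].

### API

Orientations are given as a unit quaternion [x, y, z, w].
In Python, from rig import * gives the robot as it stands.
- The arm moves only by the tool send_rows, never from a script. Its argument "steps" is a list that holds one entry, the list of rows, each a list of 6 numbers: the shift along the tool's x, y, z in cm, then the turn, a rotation vector about the tool's x, y, z in units of 6 degrees (1.0 is 6 degrees). In form: [[[x, y, z, wx, wy, wz], ...]]. A call has 1 to 8 rows; each row shifts and turns the pose as measured when the row begins, along the tool's axes as they then stand; what a row does not reach is not made up. A row lasts 1/12 s, in which the tool goes at most 41.7 mm and 7.16 degrees, less where a joint would pass 70% of its speed; a pose out of reach is approached as far as the arm can. A call is refused whole if a number of a shift passes 4.17 or a number of a turn 1, either way. A call with a gripper value outside its range is refused whole. "gripper" is the closure, from 0 (fully open) to 1 (shut), set as the call begins (left out, the last holds). The fingers move at their own pace and stop on an object; "force" is the grip in N (left out, the last holds). Time passes only in rows, so rows that do not move let the fingers close. It gives the time, the measured TCP pose, the force and the opening at its end, in the units of the state.
- get_obs(): the state, without advancing time (a new reading comes with each control period).
- camera(name): name is "side" or "top"; returns (picture, depth): 400x640x3 uint8, red, green, blue; 400x640 float32, m along the optical axis (not along the pixel's ray), 0 where there is no reading.
- camera_params(name): a dict with "intrinsics" (3x3 intrinsics, pixels), "D" ([k1, k2, p1, p2, k3] as OpenCV has them; the pictures are not rectified), "position" and "attitude" of the camera in the world. Camera axes: x right, y down, z forward; pixel columns grow to the right and rows downward; lengths in m; the calibration is good to about 2 mm. A picture is of the moment at which its call begins. camera_params takes no time and is no camera call.
- hand_in(): hands the job in, once; it reports no verdict.
The state is a dict: "time": time; "q": joint angles; "joint_velocities": joint speeds; "joint_torque": joint torques, N m; "position": TCP position; "tool_rot": TCP orientation; "ft_force": force on the tool from outside, world axes, zero at the start; "moment": the same for the moment, N m; "grip_width": finger opening in m.
Only numpy, scipy, OpenCV 4.12 (cv2) and the standard library are available. Lean on these libraries where they do the work, as an engineer would, in place of code of your own. Each camera call takes 0.05 s, during which the arm holds its last target.

## Working session

There is one attempt and no reset: what is moved stays moved. The work goes in short steps, Python scripts to look and compute and a tool call to move; the robot and the scene stay as the last step left them, time stands still between calls to the robot, and variables do not carry over. Pictures are saved under pics/ and viewed, and the job is handed in when it is done.

Besides the shell and the picture viewer there is one more tool, called as name(argument=value, ...), one argument or row to a line, values as JSON. send_rows: Moves the arm, as the interface text tells. Its arguments: {"type":"object","properties":{"steps":{"type":"array"},"gripper":{"type":"number"},"force":{"type":"number"}},"required":["steps"]}

I'll start by looking at the scene from both cameras.

```bash
ls; mkdir -p pics
python3 - <<'E'
from rig import *
import cv2,numpy as np
o=get_obs(); print(o)
for n in("side","top"):
    p,d=camera(n); cv2.imwrite(f"pics/{n}0.png",p[:,:,::-1]); np.save(f"pics/{n}0.npy",d)
    print(n,camera_params(n), (d>0).mean())
E
```

```text
pics
{'time': 0.0, 'q': array([ 1.05547715e+00,  5.28448095e-01,  1.43390760e+00,  7.27777878e-06,
        1.18138714e+00, -1.78494317e-01]), 'joint_velocities': array([ 2.77448435e-04, -1.90553572e-04, -9.66859922e-04, -1.56400198e-04,
        1.17953052e-03,  6.13795137e-06]), 'joint_torque': array([ 1.11293843e-04, -4.40038133e+01, -1.76591724e+01,  6.31416868e-02,
        5.84713288e-02, -2.00482464e-04]), 'position': array([0.20615748, 0.58924425, 0.22158105]), 'tool_rot': array([ 0.11781023,  0.69736285, -0.11923844,  0.69684145]), 'ft_force': array([ 0.22606311, -0.31901216, -0.48660615]), 'moment': array([-0.0082133 , -0.02975399, -0.01584899]), 'grip_width': 0.08697809408831199}
side {'intrinsics': array([[429.47621868,   0.        , 316.41662847],
       [  0.        , 429.47621868, 199.39343875],
       [  0.        ,   0.        ,   1.        ]]), 'D': array([-0.08474693,  0.        ,  0.        ,  0.        ,  0.        ]), 'position': array([0.38738083, 0.91668532, 0.79079448]), 'attitude': array([-0.11253728,  0.89637755, -0.42629726,  0.04597057])} 0.995953125
top {'intrinsics': array([[402.63044035,   0.        , 322.07745749],
       [  0.        , 402.63044035, 195.60966702],
       [  0.        ,   0.        ,   1.        ]]), 'D': array([-0.05080703,  0.        ,  0.        ,  0.        ,  0.        ]), 'position': array([0.36270001, 0.08436484, 1.05730224]), 'attitude': array([-0.68176346,  0.72299579, -0.08261658,  0.07516763])} 0.996015625
```

View pics/side0.png

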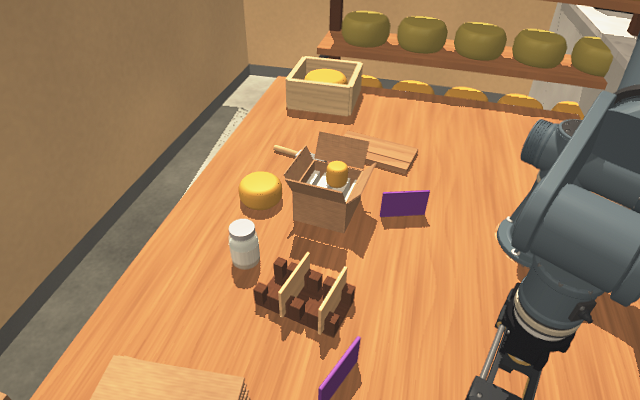

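View pics/top0.png

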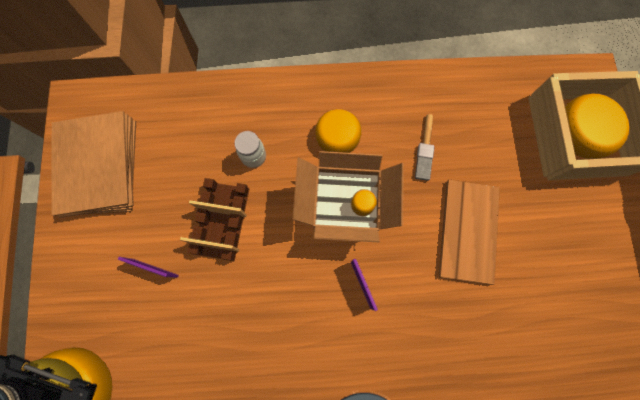

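```bash
cat > h.py <<'E'
from rig import *
import cv2,numpy as np
from scipy.spatial.transform import Rotation as R
def cam(n,save=None):
    p,d=camera(n)
    if save: cv2.imwrite(f"pics/{save}.png",p[:,:,::-1])
    return p,d
def rays(n,uv):
    c=camera_params(n); uv=np.asarray(uv,np.float64).reshape(-1,1,2)
    x=cv2.undistortPoints(uv,c["intrinsics"],np.array(c["D"])).reshape(-1,2)
    r=np.c_[x,np.ones(len(x))]
    return np.array(c["position"]), r@R.from_quat(c["attitude"]).as_matrix().T
def onplane(n,uv,z):
    o,r=rays(n,uv); return o+r*((z-o[2])/r[:,2])[:,None]
def proj(n,P):
    c=camera_params(n); M=R.from_quat(c["attitude"]).as_matrix()
    q=(np.atleast_2d(P)-c["position"])@M
    uv,_=cv2.projectPoints(q,np.zeros(3),np.zeros(3),c["intrinsics"],np.array(c["D"])); return uv.reshape(-1,2)
def cloud(n,d):
    v,u=np.mgrid[:400,:640]; o,r=rays(n,np.c_[u.ravel(),v.ravel()])
    P=(o+r*d.ravel()[:,None]).reshape(400,640,3); P[d==0]=np.nan; return P
def crop(p,x0,x1,y0,y1,k,name):
    cv2.imwrite(f"pics/{name}.png",cv2.resize(p[y0:y1,x0:x1,::-1],None,fx=k,fy=k,interpolation=cv2.INTER_CUBIC))
E
python3 - <<'E'
from h import *
for n in("side","top"):
    p,d=cam(n); np.savez(f"pics/{n}1.npz",p=p,d=d)
    P=cloud(n,d)
    if n=="top":
        crop(p,280,420,140,260,5,"topc"); crop(p,170,270,170,270,5,"topr")
        for uv in [(300,330),(470,320),(470,200),(364,202),(340,130),(250,140),(120,240),(217,207),(209,243),(330,190)]: print(n,uv,P[uv[1],uv[0]].round(4))
    else:
        crop(p,260,400,120,240,5,"sidec"); crop(p,240,370,240,340,5,"sider")
        for uv in [(450,280),(250,350),(337,165),(260,180),(385,148)]: print(n,uv,P[uv[1],uv[0]].round(4))
E
```

```text
side (450, 280) [ 0.2261  0.1875 -0.0012]
side (250, 350) [ 0.6249  0.4819 -0.0016]
side (337, 165) [ 0.5565 -0.0344  0.1256]
side (260, 180) [0.7681 0.0057 0.063 ]
side (385, 148) [ 0.4484 -0.3309  0.0169]
top (300, 330) [0.26   0.1417 0.0031]
top (470, 320) [ 0.2562 -0.2914 -0.0008]
top (470, 200) [ 0.5628 -0.3244  0.0229]
top (364, 202) [ 0.5523 -0.0296  0.1286]
top (340, 130) [0.7617 0.0096 0.0653]
top (250, 140) [0.7299 0.2389 0.1111]
top (120, 240) [0.5129 0.6084 0.0018]
top (217, 207) [0.5681 0.326  0.0926]
top (209, 243) [0.4808 0.3453 0.0938]
top (330, 190) [0.5999 0.0464 0.071 ]
```

View pics/topc.png

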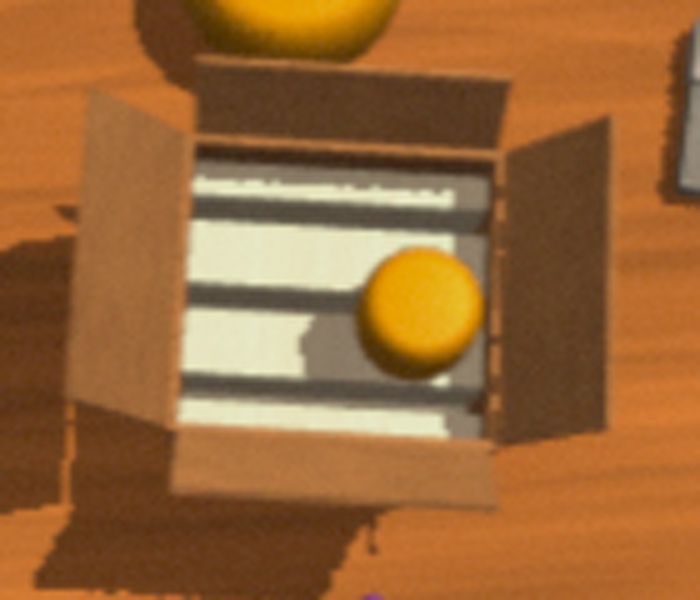

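View pics/topr.png

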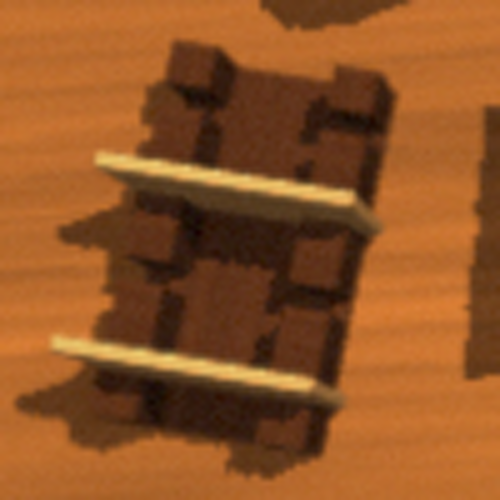

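View pics/sidec.png

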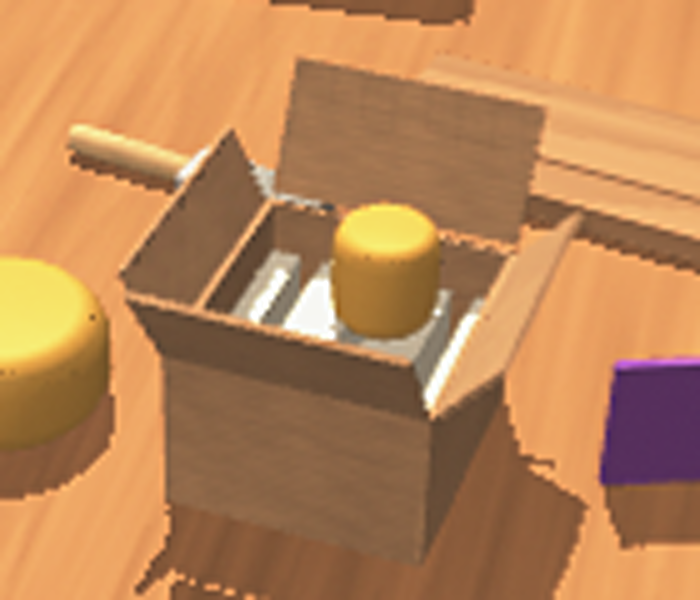

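View pics/sider.png

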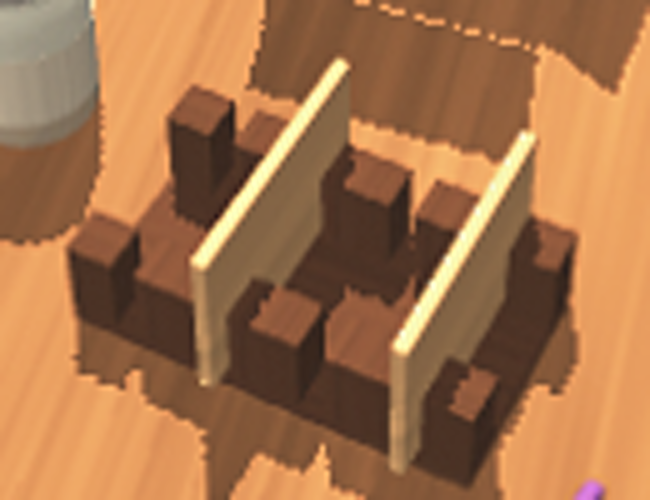

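```bash
cat > m1.py <<'E'
from h import *
D={n:np.load(f"pics/{n}1.npz") for n in("side","top")}
C={n:cloud(n,D[n]["d"]) for n in D}
# bench level
for n in C:
    P=C[n]; m=(abs(P[...,2])<.012)&(P[...,0]>.2)&(P[...,0]<.9)&(abs(P[...,1])<.5); print(n,"bench z med",np.median(P[m][:,2]).round(4),P[m][:,2].std().round(4))
def fit(Q):
    c=Q.mean(0); u,s,vt=np.linalg.svd(Q-c); return c,vt[0]*np.sign(vt[0][np.argmax(abs(vt[0]))]),s/np.sqrt(len(Q))
# boards: top slices
for n in C:
    P=C[n]; hsv=cv2.cvtColor(D[n]["p"],cv2.COLOR_RGB2HSV)
    m=(P[...,2]>.082)&(P[...,2]<.11)&(P[...,0]>.4)&(P[...,0]<.65)&(P[...,1]>.2)&(P[...,1]<.48)
    k,l,st,ce=cv2.connectedComponentsWithStats(m.astype(np.uint8))
    for i in range(1,k):
        if st[i][4]<60: continue
        Q=P[l==i]; zt=np.percentile(Q[:,2],90); T=Q[Q[:,2]>zt-.006]
        c,v,s=fit(T[:,:2]); t=(T[:,:2]-c)@v
        print(n,"board",st[i][:5],"ztop",zt.round(4),"c",c.round(4),"ends mid",(c+v*(t.min()+t.max())/2).round(4),"len",np.ptp(t).round(4),"dir",np.degrees(np.arctan2(v[1],v[0])).round(2),"sd",s.round(4))
# slots
for n in C:
    P=C[n]
    m=(P[...,2]>.0)&(P[...,2]<.061)
    v,u=np.mgrid[:400,:640]
    X=onplane(n,np.c_[u.ravel(),v.ravel()],.068).reshape(400,640,3)
    m&=(X[...,0]>.48)&(X[...,0]<.65)&(abs(X[...,1]-.0)<.075)
    k,l,st,ce=cv2.connectedComponentsWithStats(m.astype(np.uint8),connectivity=4)
    for i in range(1,k):
        if st[i][4]<25: continue
        Q=X[l==i][:,:2]; c,d,s=fit(Q); 
        print(n,"slot",st[i],c.round(4),np.degrees(np.arctan2(d[1],d[0])).round(2),"ext",np.ptp((Q-c)@d).round(4),"width",(s[1]*np.sqrt(12)).round(4),"ins z")
    w=(P[...,2]>.061)&(P[...,2]<.076)&(X[...,0]>.48)&(X[...,0]<.65)&(abs(X[...,1]-.0)<.075); print("insert z",np.median(P[w][:,2]).round(4))
# rim
    r=(P[...,2]>.095)&(P[...,2]<.106)&(P[...,0]>.45)&(P[...,0]<.68)&(abs(P[...,1])<.11)
    Q=P[r]; print("rim",Q.min(0).round(3),Q.max(0).round(3))
# cheese
    hsv=cv2.cvtColor(D[n]["p"],cv2.COLOR_RGB2HSV)
    y=(hsv[...,1]>170)&(P[...,2]>.075)&(P[...,0]>.45)&(P[...,0]<.68)&(abs(P[...,1])<.11)&(hsv[...,0]>15)
    Q=P[y&(P[...,2]>.115)]; T=Q[Q[:,2]>Q[:,2].max()-.008]
    print(n,"cheese",y.sum(),"z",np.percentile(Q[:,2],95).round(4),"bbox mid",((Q.min(0)+Q.max(0))/2).round(4),np.ptp(Q,axis=0).round(4),"topmean",T.mean(0).round(4))
E
python3 m1.py
```

```text
side bench z med -0.0011 0.0022
top bench z med 0.0011 0.0023
side board [278 252  32  44 246] ztop 0.0924 c [0.5716 0.3356] ends mid [0.5708 0.332 ] len 0.1295 dir 77.32 sd [0.0378 0.0024]
side board [318 267  30  47 253] ztop 0.0933 c [0.4827 0.3581] ends mid [0.4814 0.3522] len 0.1295 dir 77.21 sd [0.0385 0.0024]
top board [189 200  53  12 207] ztop 0.0961 c [0.5722 0.3328] ends mid [0.5721 0.3321] len 0.1293 dir 77.5 sd [0.0378 0.0024]
top board [180 237  54  12 192] ztop 0.0961 c [0.482  0.3518] ends mid [0.482  0.3519] len 0.128 dir 77.58 sd [0.0375 0.0024]
side slot [313 173  10  13  48] [ 0.6096 -0.0351] 83.38 ext 0.0597 width 0.0111 ins z
side slot [343 180  11  18  72] [ 0.5197 -0.0155] 84.01 ext 0.0803 width 0.0116 ins z
side slot [349 196  12  15  84] [0.49   0.0474] 79.8 ext 0.0658 width 0.0155 ins z
insert z 0.067
rim [ 0.485 -0.086  0.095] [0.652 0.096 0.106]
side cheese 284 z 0.1259 bbox mid [ 0.5554 -0.0202  0.1211] [0.0555 0.039  0.0121] topmean [ 0.5498 -0.0139  0.1227]
top slot [319 179  59   8 266] [ 6.168e-01 -6.000e-04] 83.37 ext 0.1479 width 0.012 ins z
top slot [320 197  32   7 151] [0.5748 0.0351] 83.25 ext 0.0784 width 0.0123 ins z
top slot [321 215  56   8 276] [0.525  0.0055] 83.28 ext 0.1373 width 0.0127 ins z
insert z 0.069
rim [ 0.488 -0.081  0.095] [0.655 0.091 0.106]
top cheese 510 z 0.1311 bbox mid [ 0.6006 -0.033   0.1393] [0.1453 0.153  0.0474] topmean [ 0.6067 -0.1095  0.163 ]
```

The top view shows one cheese at (364,202) in the carton, and two light boards in the rack at (217,207) and (209,243). The plank is at (470,232). The two purple boards at (147,267) and (364,284) and the stack at (92,165) are look-alikes. The long plates at (470,232) fit the plank's 140 x 260 mm size. Next I'll measure the cheese, plank and flaps.

```bash
cat > m2.py <<'E'
from h import *
D={n:np.load(f"pics/{n}1.npz") for n in("side","top")}
C={n:cloud(n,D[n]["d"]) for n in D}
for n in C:
    P=C[n]; hsv=cv2.cvtColor(D[n]["p"],cv2.COLOR_RGB2HSV)
    box=(abs(P[...,0]-.57)<.07)&(abs(P[...,1])<.08)
    T=P[box&(P[...,2]>.108)&(P[...,2]<.14)&(hsv[...,1]>190)&(hsv[...,0]>17)]
    zt=np.median(T[T[:,2]>np.percentile(T[:,2],50)][:,2])
    Q=T[T[:,2]>zt-.006].astype(np.float32)
    (cx,cy),r=cv2.minEnclosingCircle(Q[:,:2].copy()); print(n,"cheese n",len(T),"ztop",zt.round(4),"mean",Q.mean(0).round(4),"circ",round(cx,4),round(cy,4),round(r,4))
    # plank
    m=(P[...,2]>.012)&(P[...,2]<.030)&(P[...,1]<-.22)&(P[...,1]>-.5)&(P[...,0]>.3)&(P[...,0]<.7)
    k,l,st,ce=cv2.connectedComponentsWithStats(m.astype(np.uint8)); i=1+np.argmax(st[1:,4])
    Q=P[l==i]; (c,s,a)=cv2.minAreaRect(Q[:,:2].astype(np.float32)); print(n,"plank",np.round(c,4),np.round(s,4),round(a,1),"z",np.median(Q[:,2]).round(4))
# flap edges: points above rim around the carton, in carton frame
    c0=np.array([.571,.005]); a=np.radians(-6.7); M=np.array([[np.cos(a),-np.sin(a)],[np.sin(a),np.cos(a)]])
    L=P.copy(); L[...,:2]=(P[...,:2]-c0)@M
    for nm,ax,sg,z0,le,h0 in(("near",0,-1,.102,.05,.074),("far",0,1,.102,.05,.074),("left",1,1,.106,.078,.079),("right",1,-1,.106,.078,.079)):
        o=L[...,ax]*sg; t=L[...,1-ax]
        m=(o>h0+.004)&(o<h0+.07)&(abs(t)<.06)&(P[...,2]>z0+.01)&(P[...,2]<.2)&(hsv[...,1]<200)
        if m.sum()<10: print(n,nm,"none");continue
        th=np.arctan2(L[...,2][m]-z0,-(o[m]-h0)); print(n,nm,m.sum(),"theta",np.percentile(th,[10,50,90]).round(2),"max z",L[...,2][m].max().round(3),"max out",o[m].max().round(3))
print(R.from_quat(get_obs()["tool_rot"]).as_matrix().round(3))
E
python3 m2.py
```

```text
Traceback (most recent call last):
  File "m2.py", line 8, in <module>
    zt=np.median(T[T[:,2]>np.percentile(T[:,2],50)][:,2])
                          ~~~~~~~~~~~~~^^^^^^^^^^^
IndexError: index -1 is out of bounds for axis 0 with size 0
```

```bash
sed -i 's/(hsv\[...,1\]>190)&(hsv\[...,0\]>17)/(hsv[...,1]>155)\&(hsv[...,0]>16)\&(hsv[...,2]>130)/' m2.py; python3 m2.py
```

```text
side cheese n 167 ztop 0.1247 mean [ 0.5516 -0.0202  0.1237] circ 0.5556 -0.029 0.028
side plank [ 0.4799 -0.3158] [0.1449 0.2624] 77.3 z 0.0189
side near 193 theta [2.28 2.31 2.35] max z 0.141 max out 0.11
side far 345 theta [1.98 2.03 2.09] max z 0.147 max out 0.1
side left 440 theta [2.17 2.22 2.32] max z 0.173 max out 0.125
side right 966 theta [2.04 2.11 2.2 ] max z 0.175 max out 0.122
top cheese n 413 ztop 0.1294 mean [ 0.5562 -0.0314  0.1283] circ 0.5568 -0.0316 0.0279
top plank [ 0.4825 -0.3156] [0.1434 0.262 ] 78.0 z 0.0207
top near 529 theta [2.17 2.23 2.27] max z 0.144 max out 0.108
top far 637 theta [1.99 2.04 2.1 ] max z 0.151 max out 0.101
top left 906 theta [2.11 2.14 2.17] max z 0.176 max out 0.125
top right 955 theta [1.96 2.03 2.06] max z 0.178 max out 0.118
[[-0.001  0.33   0.944]
 [-0.001  0.944 -0.33 ]
 [-1.    -0.001 -0.   ]]
```

```bash
cat > plan.py <<'E'
from h import *
import sys,json
def pose():
    o=get_obs(); return np.array(o["position"]),R.from_quat(o["tool_rot"])
def down(a):
    a=np.radians(a); c,s=np.cos(a),np.sin(a)
    return R.from_matrix(np.array([[0,c,s],[0,s,-c],[-1,0,0]]))
def plan(p,a,n=None,v=3.9,dec=1):
    """a: jaw direction angle deg; n rows"""
    p0,r0=pose(); rt=down(a); rv=(r0.inv()*rt).as_rotvec(); p=np.array(p,float)
    d=p-p0; 
    if n is None: n=int(max(1,np.ceil(np.abs(d).max()*100/v),np.ceil(np.linalg.norm(d)*100/4.1),np.ceil(np.degrees(np.abs(rv).max())/5.9)))
    rows=[];pc,rc=p0.copy(),r0
    for i in range(n):
        t=r0.inv() if 0 else rc.inv()
        sh=np.round(rc.inv().apply((p-pc)/(n-i))*100,dec); tr=np.round((rc.inv()*rt).as_rotvec()/(n-i)/np.radians(6),2)
        rows.append([float(x) for x in [*sh,*tr]]); pc=pc+rc.apply(sh/100); rc=rc*R.from_rotvec(tr*np.radians(6))
    print("now",p0.round(4),"-> end",pc.round(4),"n",n)
    for i in range(0,n,8): print(json.dumps(rows[i:i+8]))
def st():
    o=get_obs(); m=R.from_quat(o["tool_rot"]).as_matrix()
    print("t",round(o["time"],2),"p",np.round(o["position"],4),"a",np.degrees(np.arctan2(m[1,1],m[0,1])).round(2),"tilt",np.degrees(np.arccos(-m[2,0])).round(2),"F",np.round(o["ft_force"],2),"w",round(o["grip_width"],4))
if __name__=="__main__":
    st(); a=[float(x) for x in sys.argv[1:]]
    if len(a)>=4: plan(a[:3],a[3],n=int(a[4]) if len(a)>4 else None,dec=int(a[5]) if len(a)>5 else 1)
E
python3 plan.py .556 -.03 .22 -6.7
```

```text
t 0.2 p [0.2063 0.5895 0.2219] a 70.7 tilt 0.07 F [ 0.56 -0.12 -0.59] w 0.087
now [0.2063 0.5895 0.2219] -> end [ 0.5563 -0.0297  0.2204] n 18
[[0.0, -2.6, 3.0, 0.72, 0.0, 0.0], [0.0, -2.4, 3.2, 0.72, 0.0, 0.0], [0.0, -2.1, 3.3, 0.72, 0.0, 0.0], [0.0, -1.9, 3.5, 0.72, 0.0, 0.0], [0.0, -1.6, 3.6, 0.72, 0.0, 0.0], [0.0, -1.3, 3.7, 0.72, 0.0, 0.0], [0.0, -1.0, 3.8, 0.72, 0.0, 0.0], [0.0, -0.8, 3.9, 0.71, 0.0, 0.0]]
[[0.0, -0.5, 3.9, 0.72, 0.0, 0.0], [0.0, -0.2, 3.9, 0.71, 0.0, 0.0], [0.0, 0.1, 4.0, 0.72, 0.0, 0.0], [0.0, 0.4, 3.9, 0.71, 0.0, 0.0], [0.0, 0.7, 3.9, 0.72, 0.0, 0.0], [0.0, 1.0, 3.8, 0.71, 0.0, 0.0], [0.1, 1.3, 3.7, 0.72, 0.0, 0.0], [0.0, 1.6, 3.6, 0.71, 0.0, 0.0]]
[[0.1, 1.9, 3.5, 0.72, 0.01, 0.0], [0.0, 2.1, 3.4, 0.71, 0.0, 0.01]]
```

send_rows(
  steps=[
    [[-0.2,-2.6,3.0,0.72,0,0],[-0.2,-2.4,3.2,0.72,0,0],[-0.2,-2.1,3.3,0.72,0,0],[0,-1.9,3.5,0.72,0,0],[0,-1.6,3.6,0.72,0,0],[0,-1.3,3.7,0.72,0,0],[0,-1.0,3.8,0.72,0,0],[0,-0.8,3.9,0.71,0,0]],
  ],
  gripper=0,
  force=30,
)

```text
time: 0.87
position: [0.3615, 0.3103, 0.2257]
tool_rot: [0.325, 0.629, -0.322, 0.628]
ft_force: [0.7, -0.3, 0.0]
grip_width: 0.0868
```

```bash
python3 plan.py .556 -.03 .22 -6.7
```

```text
t 0.87 p [0.3615 0.3103 0.2257] a 35.5 tilt 0.25 F [ 0.66 -0.34  0.01] w 0.0868
now [0.3615 0.3103 0.2257] -> end [ 0.5556 -0.0299  0.22  ] n 10
[[0.0, -0.4, 3.9, 0.7, -0.0, -0.0], [0.0, -0.1, 3.9, 0.7, -0.0, -0.0], [0.1, 0.2, 3.9, 0.7, -0.01, -0.0], [0.1, 0.5, 3.9, 0.7, -0.0, -0.0], [0.0, 0.7, 3.9, 0.71, -0.01, -0.0], [0.1, 1.0, 3.8, 0.7, -0.0, -0.0], [0.0, 1.3, 3.7, 0.71, -0.01, -0.0], [0.1, 1.6, 3.6, 0.7, -0.0, -0.0]]
[[0.0, 1.8, 3.4, 0.71, -0.01, -0.01], [0.1, 2.1, 3.3, 0.7, -0.0, -0.0]]
```

send_rows(
  steps=[
    [[0,-0.4,3.9,0.7,0,0],[0,-0.1,3.9,0.7,0,0],[0.1,0.2,3.9,0.7,0,0],[0.1,0.5,3.9,0.7,0,0],[0,0.7,3.9,0.71,0,0],[0.1,1.0,3.8,0.7,0,0],[0,1.3,3.7,0.71,0,0],[0.1,1.6,3.6,0.7,0,0]],
  ],
  gripper=0.12,
)

```text
time: 1.53
position: [0.5176, 0.0202, 0.2213]
tool_rot: [0.502, 0.501, -0.498, 0.499]
ft_force: [1.0, 0.0, 0.2]
grip_width: 0.0767
```

send_rows(
  steps=[
    [[0,1.8,3.4,0.71,0,0],[0.1,2.1,3.3,0.7,0,0],[0,0,0,0,0,0]],
  ],
)

```text
time: 1.78
position: [0.5596, -0.0596, 0.22]
tool_rot: [0.542, 0.456, -0.537, 0.459]
ft_force: [1.2, 1.2, 0.9]
grip_width: 0.0769
```

```bash
python3 plan.py .556 -.03 .105 -6.7; python3 -c "
from h import *
p,d=cam('side'); crop(p,240,420,80,240,4,'s2')
p,d=cam('top'); crop(p,260,440,100,260,4,'t2')"
```

```text
t 1.78 p [ 0.5596 -0.0596  0.22  ] a -9.43 tilt 0.47 F [1.21 1.2  0.91] w 0.0769
now [ 0.5596 -0.0596  0.22  ] -> end [ 0.5556 -0.0295  0.105 ] n 3
[[3.8, -0.3, -0.9, -0.15, -0.01, -0.03], [3.9, -0.3, -1.0, -0.15, -0.01, -0.02], [3.8, -0.3, -1.0, -0.16, -0.0, -0.03]]
```

View pics/s2.png

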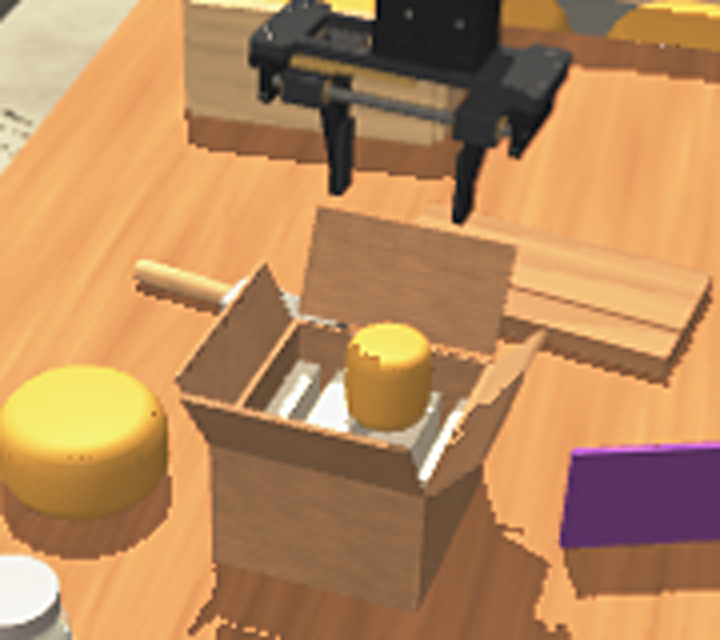

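View pics/t2.png

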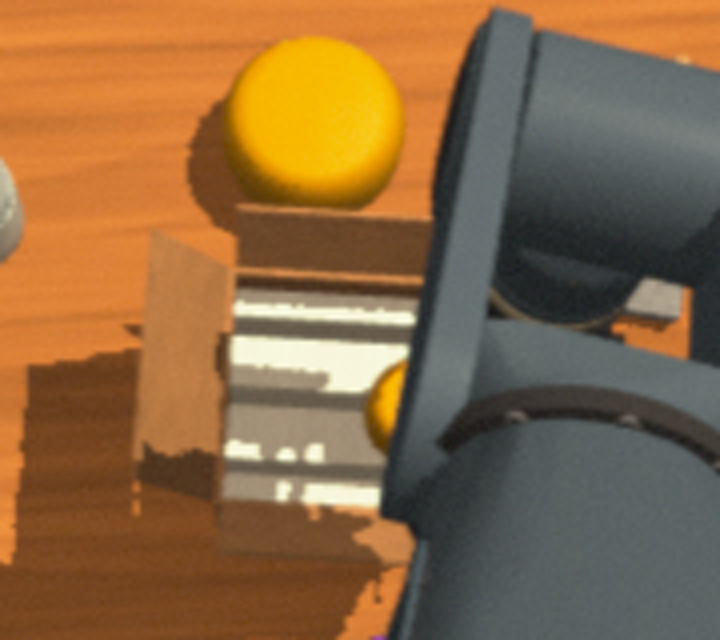

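send_rows(
  steps=[
    [[1.0,-0.4,-1.5,-0.2,0,-0.04],[1.0,-0.3,-1.0,-0.2,0,-0.03],[1.0,0,-0.3,0,0,0],[0,0,0,0,0,0]],
  ],
)

```text
time: 2.22
position: [0.5483, -0.0178, 0.1864]
tool_rot: [-0.526, -0.477, 0.527, -0.467]
ft_force: [-0.1, -0.6, -0.5]
grip_width: 0.0765
```

```bash
python3 plan.py .556 -.03 .105 -6.7; python3 -c "
from h import *
p,d=cam('side'); P=cloud('side',d); hsv=cv2.cvtColor(p,cv2.COLOR_RGB2HSV)
m=(abs(P[...,0]-.57)<.07)&(abs(P[...,1])<.08)&(P[...,2]>.085)&(P[...,2]<.14)&(hsv[...,1]>155)&(hsv[...,0]>16)&(hsv[...,2]>130)
Q=P[m&(P[...,2]>.117)][:,:2].astype(np.float32); print(cv2.minEnclosingCircle(Q.copy()))"
```

```text
t 2.22 p [ 0.5483 -0.0178  0.1864] a -6.2 tilt 0.83 F [-0.1  -0.61 -0.47] w 0.0765
now [ 0.5483 -0.0178  0.1864] -> end [ 0.5563 -0.0304  0.1053] n 3
[[2.7, 0.3, 0.4, 0.03, -0.03, 0.04], [2.7, 0.3, 0.4, 0.03, -0.03, 0.04], [2.7, 0.4, 0.4, 0.02, -0.02, 0.03]]
((0.5549278259277344, -0.028840400278568268), 0.02873222902417183)
```

send_rows(
  steps=[
    [[0,0.3,0.4,0,0,0.04],[0,0,0,0,0,0]],
  ],
)

```text
time: 2.43
position: [0.5505, -0.0202, 0.1866]
tool_rot: [0.526, 0.477, -0.525, 0.469]
ft_force: [-0.9, -0.7, -0.3]
grip_width: 0.0765
```

send_rows(
  steps=[
    [[0,0,0,0,0,0]],
  ],
)

```text
time: 2.52
position: [0.5507, -0.02, 0.1868]
tool_rot: [0.526, 0.477, -0.525, 0.47]
ft_force: [0.3, -0.1, 0.5]
grip_width: 0.0767
```

send_rows(
  steps=[
    [[0,0,0,0,0,0]],
  ],
)

```text
time: 2.6
position: [0.551, -0.0202, 0.1871]
tool_rot: [0.526, 0.477, -0.525, 0.47]
ft_force: [0.1, -0.8, -0.8]
grip_width: 0.0765
```

```bash
python3 plan.py .556 -.03 .105 -6.7
```

```text
t 2.6 p [ 0.551  -0.0202  0.1871] a -5.92 tilt 0.59 F [ 0.11 -0.78 -0.83] w 0.0765
now [ 0.551  -0.0202  0.1871] -> end [ 0.5556 -0.0303  0.105 ] n 3
[[2.7, 0.2, 0.3, 0.04, -0.03, 0.02], [2.8, 0.2, 0.3, 0.05, -0.02, 0.02], [2.7, 0.2, 0.4, 0.04, -0.03, 0.02]]
```

send_rows(
  steps=[
    [[1.5,0.2,0.5,0.1,-0.03,0.02],[2.0,0.2,0.3,0,-0.03,0.02],[1.0,0,0.1,0,0,0],[0,0,0,0,0,0],[0,0,0,0,0,0]],
  ],
)

```text
time: 3.02
position: [0.5569, -0.0314, 0.1436]
tool_rot: [0.53, 0.469, -0.527, 0.472]
ft_force: [0.3, 0.1, 0.0]
grip_width: 0.0767
```

```bash
python3 plan.py .556 -.03 .104 -6.7
```

```text
t 3.02 p [ 0.5569 -0.0314  0.1436] a -6.64 tilt 0.32 F [0.26 0.06 0.  ] w 0.0767
now [ 0.5569 -0.0314  0.1436] -> end [ 0.5562 -0.0303  0.1036] n 2
[[2.0, -0.1, -0.1, 0.0, -0.0, -0.03], [2.0, -0.0, -0.0, 0.01, -0.01, -0.02]]
```

send_rows(
  steps=[
    [[1.0,0,0,0,0,-0.03],[1.5,-0.1,0,0,0,0],[1.2,0,0,0,0,0],[0.2,0,0,0,0,0],[0,0,0,0,0,0]],
  ],
)

```text
time: 3.43
position: [0.5587, -0.0319, 0.1054]
tool_rot: [0.53, 0.468, -0.526, 0.472]
ft_force: [-0.8, -0.3, 0.0]
grip_width: 0.0764
```

```bash
python3 plan.py .556 -.03 .104 -6.7; python3 -c "
from h import *
p,d=cam('side'); crop(p,240,420,80,240,4,'s3')"
```

```text
t 3.43 p [ 0.5587 -0.0319  0.1054] a -6.67 tilt 0.51 F [-0.85 -0.29  0.  ] w 0.0764
now [ 0.5587 -0.0319  0.1054] -> end [ 0.556  -0.0296  0.1044] n 1
[[0.1, -0.3, -0.2, 0.01, 0.0, -0.08]]
```

View pics/s3.png

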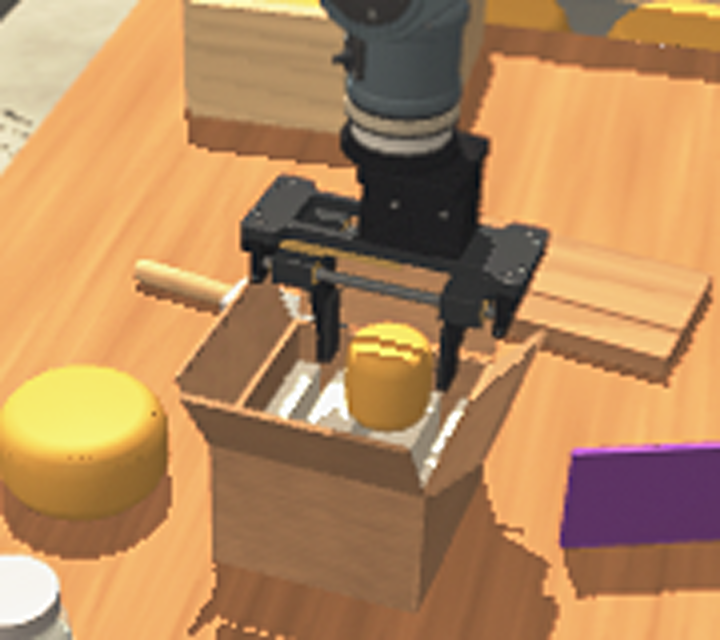

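send_rows(
  steps=[
    [[0.1,-0.3,-0.2,0,0,-0.08],[0.1,0,0,0,0,0],[0,0,0,0,0,0]],
  ],
)

```text
time: 3.73
position: [0.557, -0.0295, 0.1052]
tool_rot: [0.529, 0.469, -0.528, 0.471]
ft_force: [-0.7, 0.0, 0.2]
grip_width: 0.0767
```

send_rows(
  steps=[
    [[0,0,0,0,0,0],[0,0,0,0,0,0],[0,0,0,0,0,0],[0,0,0,0,0,0]],
  ],
  gripper=1,
  force=30,
)

```text
time: 4.07
position: [0.5577, -0.0295, 0.1065]
tool_rot: [0.529, 0.469, -0.527, 0.472]
ft_force: [0.0, 0.3, -0.6]
grip_width: 0.0593
```

```bash
python3 plan.py .556 -.03 .26 -6.7
```

```text
t 4.07 p [ 0.5577 -0.0295  0.1065] a -6.64 tilt 0.31 F [ 0.04  0.32 -0.59] w 0.0593
now [ 0.5577 -0.0295  0.1065] -> end [ 0.556  -0.0302  0.2595] n 4
[[-3.8, -0.0, 0.0, 0.0, 0.0, -0.01], [-3.8, -0.0, 0.0, 0.0, 0.0, -0.01], [-3.9, -0.0, 0.0, 0.01, 0.0, -0.02], [-3.8, -0.1, 0.1, 0.0, 0.01, -0.01]]
```

send_rows(
  steps=[
    [[-0.8,0,0,0,0,0],[-1.5,0,0,0,0,0],[-2.5,0,0,0,0,0],[-3.0,0,0,0,0,0],[-3.0,0,0,0,0,0],[-2.0,0,0,0,0,0],[-1.0,0,0,0,0,0],[0,0,0,0,0,0]],
  ],
)

```text
time: 4.73
position: [0.554, -0.0287, 0.2507]
tool_rot: [-0.528, -0.471, 0.529, -0.469]
ft_force: [0.2, -0.5, -2.0]
grip_width: 0.0594
```

```bash
python3 plan.py .481 -.316 .25 -12; python3 -c "
from h import *
p,d=cam('side'); crop(p,240,420,50,210,4,'s4')"
```

```text
t 4.73 p [ 0.554  -0.0287  0.2507] a -6.66 tilt 0.2 F [ 0.19 -0.54 -1.96] w 0.0594
now [ 0.554  -0.0287  0.2507] -> end [ 0.4814 -0.316   0.2497] n 8
[[0.0, -0.5, 3.7, 0.11, -0.0, 0.0], [0.0, -0.4, 3.7, 0.11, -0.0, 0.0], [0.0, -0.4, 3.7, 0.11, -0.0, 0.01], [0.0, -0.4, 3.7, 0.11, -0.0, 0.0], [0.0, -0.3, 3.7, 0.11, -0.0, 0.01], [0.0, -0.3, 3.7, 0.11, -0.0, 0.0], [0.0, -0.2, 3.7, 0.11, -0.0, 0.01], [0.1, -0.2, 3.6, 0.12, -0.0, 0.0]]
```

View pics/s4.png

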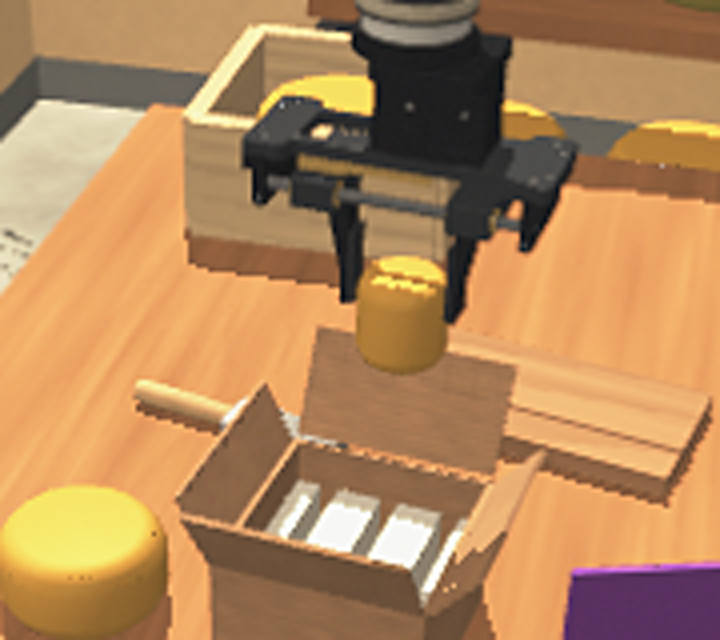

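send_rows(
  steps=[
    [[0,-0.3,2.0,0.1,0,0],[0,-0.4,3.5,0.1,0,0],[0,-0.4,3.7,0.1,0,0],[0,-0.4,3.7,0.1,0,0],[0,-0.3,3.7,0.1,0,0],[0,-0.3,3.7,0.1,0,0],[0,-0.2,3.0,0.1,0,0],[0,-0.2,1.5,0.1,0,0]],
  ],
)

```text
time: 5.45
position: [0.4844, -0.2718, 0.2396]
tool_rot: [-0.544, -0.457, 0.548, -0.442]
ft_force: [-0.4, -0.2, -2.2]
grip_width: 0.0593
```

send_rows(
  steps=[
    [[0,0,0.7,0,0,0],[0,0,0,0,0,0],[0,0,0,0,0,0]],
  ],
)

```text
time: 5.7
position: [0.4798, -0.2813, 0.2355]
tool_rot: [-0.545, -0.458, 0.55, -0.437]
ft_force: [0.3, -0.2, -1.7]
grip_width: 0.0597
```

```bash
python3 plan.py .481 -.316 .062 -12
python3 - <<'E'
from h import *
p,d=cam('side','s5'); np.savez("pics/side2.npz",p=p,d=d)
p,d=cam('top','t5'); np.savez("pics/top2.npz",p=p,d=d)
E
sed 's/1.npz/2.npz/' m1.py > m1b.py; python3 m1b.py | grep -v cheese
```

```text
t 5.7 p [ 0.4798 -0.2813  0.2355] a -11.45 tilt 1.72 F [ 0.28 -0.18 -1.67] w 0.0597
now [ 0.4798 -0.2813  0.2355] -> end [ 0.4809 -0.316   0.0621] n 5
[[3.5, 0.3, 0.7, 0.02, -0.02, 0.05], [3.4, 0.2, 0.7, 0.02, -0.02, 0.05], [3.5, 0.2, 0.7, 0.02, -0.02, 0.05], [3.5, 0.2, 0.7, 0.02, -0.03, 0.06], [3.4, 0.2, 0.7, 0.01, -0.02, 0.05]]
side bench z med -0.0011 0.0022
top bench z med 0.0012 0.0024
side board [278 252  32  45 246] ztop 0.0925 c [0.5717 0.3362] ends mid [0.5705 0.3309] len 0.1301 dir 77.3 sd [0.0377 0.0025]
side board [318 267  30  46 253] ztop 0.093 c [0.4825 0.3581] ends mid [0.4814 0.3529] len 0.1297 dir 77.12 sd [0.0382 0.0024]
top board [189 200  53  12 206] ztop 0.0961 c [0.5723 0.333 ] ends mid [0.5721 0.3323] len 0.1303 dir 77.68 sd [0.0379 0.0024]
top board [180 237  54  12 195] ztop 0.0962 c [0.4821 0.3523] ends mid [0.4822 0.3528] len 0.1297 dir 77.74 sd [0.0373 0.0024]
side slot [313 173  10  13  49] [ 0.6096 -0.0353] 83.63 ext 0.0597 width 0.0113 ins z
side slot [328 176  10  13  54] [ 0.5645 -0.03  ] 83.81 ext 0.0623 width 0.0114 ins z
side slot [343 180  11  18  75] [ 0.5197 -0.0164] 84.19 ext 0.0813 width 0.0119 ins z
side slot [349 196  12  15  86] [0.4894 0.0474] 80.27 ext 0.0658 width 0.016 ins z
insert z 0.0668
rim [ 0.484 -0.086  0.095] [0.653 0.095 0.106]Traceback (most recent call last):
  File "m1b.py", line 38, in <module>
    Q=P[y&(P[...,2]>.115)]; T=Q[Q[:,2]>Q[:,2].max()-.008]
                                       ~~~~~~~~~~^^
    return umr_maximum(a, axis, None, out, keepdims, initial, where)
ValueError: zero-size array to reduction operation maximum which has no identity
```

View pics/s5.png

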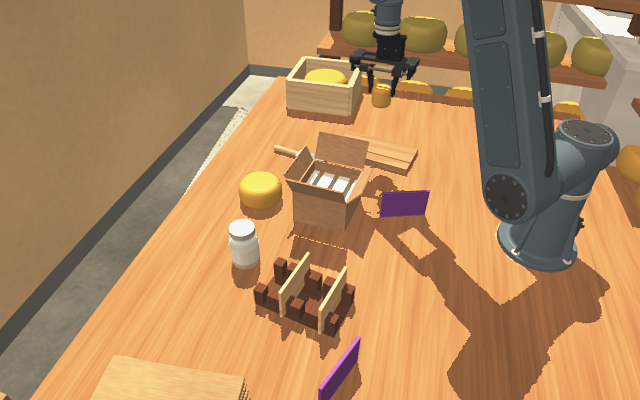

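send_rows(
  steps=[
    [[1.5,0.2,1.0,0.03,-0.03,0.08],[3.0,0.2,1.0,0.03,-0.03,0.08],[3.0,0.1,0.8,0.03,-0.03,0.08],[2.5,0.1,0.3,0,0,0.02],[1.5,0,0,0,0,0],[0.5,0,0,0,0,0],[0,0,0,0,0,0]],
  ],
)

```text
time: 6.38
position: [0.4858, -0.303, 0.1144]
tool_rot: [0.548, 0.448, -0.543, 0.452]
ft_force: [0.1, 0.1, -0.9]
grip_width: 0.0595
```

```bash
python3 plan.py .481 -.316 .062 -12
```

```text
t 6.38 p [ 0.4858 -0.303   0.1144] a -11.02 tilt 0.5 F [ 0.08  0.09 -0.92] w 0.0595
now [ 0.4858 -0.303   0.1144] -> end [ 0.4805 -0.3162  0.0624] n 2
[[2.6, -0.1, 0.7, 0.08, -0.01, -0.04], [2.6, -0.2, 0.7, 0.08, -0.0, -0.04]]
```

send_rows(
  steps=[
    [[1.2,-0.2,0.7,0.1,0,-0.05],[2.0,-0.2,0.5,0.06,0,-0.03],[1.2,0,0,0,0,0],[0.4,0,0,0,0,0],[0,0,0,0,0,0]],
  ],
)

```text
time: 6.8
position: [0.484, -0.3151, 0.0682]
tool_rot: [0.549, 0.443, -0.548, 0.449]
ft_force: [-0.6, -0.3, -0.9]
grip_width: 0.0593
```

```bash
python3 plan.py .481 -.316 .058 -12
```

```text
t 6.8 p [ 0.484  -0.3151  0.0682] a -11.76 tilt 0.53 F [-0.63 -0.34 -0.93] w 0.0593
now [ 0.484  -0.3151  0.0682] -> end [ 0.4809 -0.3155  0.0582] n 1
[[1.0, -0.3, 0.1, 0.04, 0.04, -0.08]]
```

send_rows(
  steps=[
    [[0.4,0,0,0,0,0],[0.3,0,0,0,0.03,-0.05],[0.1,0,0,0,0,0],[0,0,0,0,0,0]],
  ],
)

```text
time: 7.13
position: [0.4858, -0.3165, 0.0623]
tool_rot: [0.549, 0.443, -0.548, 0.449]
ft_force: [0.7, 0.1, -2.7]
grip_width: 0.0596
```

send_rows(
  steps=[
    [[0.2,0,0,0,0,0],[0,0,0,0,0,0]],
  ],
)

```text
time: 7.3
position: [0.4864, -0.317, 0.061]
tool_rot: [0.549, 0.443, -0.548, 0.45]
ft_force: [-0.2, 0.1, -1.4]
grip_width: 0.0595
```

```bash
python3 plan.py .481 -.316 .058 -12
```

```text
t 7.3 p [ 0.4864 -0.317   0.061 ] a -11.73 tilt 0.57 F [-0.2   0.15 -1.45] w 0.0595
now [ 0.4864 -0.317   0.061 ] -> end [ 0.4806 -0.3158  0.058 ] n 1
[[0.3, -0.6, 0.0, 0.04, 0.05, -0.08]]
```

send_rows(
  steps=[
    [[0.15,0,0,0,0,0],[0.15,0,0,0,0,0],[0,0,0,0,0,0]],
  ],
)

```text
time: 7.55
position: [0.4868, -0.3174, 0.0586]
tool_rot: [0.549, 0.442, -0.548, 0.45]
ft_force: [0.2, 0.2, -1.8]
grip_width: 0.0592
```

send_rows(
  steps=[
    [[0.15,0,0,0,0,0],[0,0,0,0,0,0]],
  ],
)

```text
time: 7.72
position: [0.487, -0.3177, 0.059]
tool_rot: [0.549, 0.442, -0.548, 0.451]
ft_force: [0.6, 0.4, -1.7]
grip_width: 0.0594
```

send_rows(
  steps=[
    [[0.2,0,0,0,0,0],[0.1,0,0,0,0,0]],
  ],
)

```text
time: 7.88
position: [0.4872, -0.3182, 0.0585]
tool_rot: [0.549, 0.442, -0.548, 0.451]
ft_force: [-0.0, 1.9, 6.1]
grip_width: 0.0596
```

send_rows(
  steps=[
    [[0.15,0,0,0,0,0],[0,0,0,0,0,0]],
  ],
)

```text
time: 8.05
position: [0.4873, -0.3182, 0.059]
tool_rot: [0.549, 0.442, -0.548, 0.451]
ft_force: [0.3, -0.2, -1.3]
grip_width: 0.0594
```

send_rows(
  steps=[
    [[0,0,0,0,0,0],[0,0,0,0,0,0],[0,0,0,0,0,0]],
  ],
  gripper=0.1,
)

```text
time: 8.3
position: [0.4879, -0.3187, 0.0589]
tool_rot: [0.549, 0.441, -0.548, 0.452]
ft_force: [-0.8, -0.2, -0.1]
grip_width: 0.0722
```

send_rows(
  steps=[
    [[-1.0,0,0,0,0,0],[-2.0,0,0,0,0,0],[-3.0,0,0,0,0,0],[-3.5,0,0,0,0,0],[-3.5,0,0,0,0,0],[-3.0,0,0,0,0,0],[-1.5,0,0,0,0,0]],
  ],
)

```text
time: 8.88
position: [0.4835, -0.3146, 0.2377]
tool_rot: [-0.548, -0.446, 0.549, -0.447]
ft_force: [-0.1, -1.0, 0.2]
grip_width: 0.0781
```

```bash
python3 - <<'E'
from h import *
p,d=cam('side','s6'); crop(p,280,440,60,200,4,'s6c')
E
python3 plan.py .572 .332 .24 -12.4
```

```text
t 8.93 p [ 0.4847 -0.3157  0.2402] a -11.72 tilt 0.4 F [ 0.53 -0.97  2.87] w 0.0781
now [ 0.4847 -0.3157  0.2402] -> end [0.5724 0.3323 0.2397] n 17
[[-0.0, -0.3, -3.8, 0.01, 0.0, -0.0], [-0.0, -0.3, -3.8, 0.01, 0.0, -0.0], [-0.0, -0.3, -3.8, 0.01, 0.0, -0.0], [-0.0, -0.3, -3.8, 0.01, 0.0, -0.0], [-0.0, -0.3, -3.8, 0.01, 0.0, -0.0], [-0.0, -0.3, -3.8, 0.01, 0.0, -0.0], [-0.0, -0.3, -3.9, 0.0, 0.0, -0.0], [-0.0, -0.3, -3.8, 0.01, 0.0, -0.01]]
[[-0.0, -0.3, -3.9, 0.0, 0.0, -0.0], [-0.0, -0.3, -3.8, 0.01, 0.0, -0.01], [-0.0, -0.3, -3.9, 0.0, 0.01, -0.0], [-0.0, -0.3, -3.8, 0.01, 0.0, -0.01], [-0.1, -0.3, -3.9, 0.0, 0.01, -0.0], [-0.0, -0.3, -3.8, 0.01, 0.0, -0.01], [-0.0, -0.3, -3.9, 0.0, 0.01, -0.0], [-0.1, -0.3, -3.8, 0.01, 0.0, -0.01]]
[[-0.0, -0.2, -3.9, 0.0, 0.01, -0.0]]
```

View pics/s6c.png

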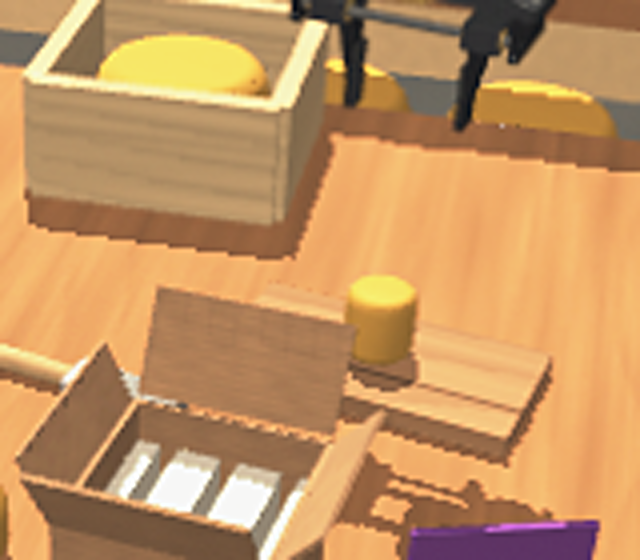

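send_rows(
  steps=[
    [[0,-0.3,-2.5,0,0,0],[0,-0.3,-3.8,0,0,0],[0,-0.3,-3.8,0,0,0],[0,-0.3,-3.8,0,0,0],[0,-0.3,-3.8,0,0,0],[0,-0.3,-3.8,0,0,0],[0,-0.3,-3.9,0,0,0],[0,-0.3,-3.8,0,0,0]],
  ],
  gripper=0.5,
)

```text
time: 9.6
position: [0.5238, -0.0249, 0.2407]
tool_rot: [0.552, 0.434, -0.552, 0.45]
ft_force: [1.0, 0.7, -0.2]
grip_width: 0.0443
```

send_rows(
  steps=[
    [[0,-0.3,-3.8,0,0,0],[0,-0.3,-3.8,0,0,0],[0,-0.3,-3.9,0,0,0],[0,-0.3,-3.8,0,0,0],[0,-0.3,-3.7,0,0,0],[0,-0.3,-2.5,0,0,0],[0,-0.3,-1.5,0,0,0],[0,0,-0.5,0,0,0]],
  ],
)

```text
time: 10.27
position: [0.5511, 0.2285, 0.2354]
tool_rot: [0.55, 0.437, -0.55, 0.451]
ft_force: [0.7, -1.6, 0.8]
grip_width: 0.0436
```

send_rows(
  steps=[
    [[0,0,0,0,0,0],[0,0,0,0,0,0]],
  ],
)

```text
time: 10.43
position: [0.5504, 0.2295, 0.2346]
tool_rot: [-0.549, -0.438, 0.55, -0.452]
ft_force: [-0.1, -0.6, -0.8]
grip_width: 0.0435
```

```bash
python3 plan.py .5715 .332 .15 -12.4
```

```text
t 10.43 p [0.5504 0.2295 0.2346] a -12.0 tilt 1.08 F [-0.08 -0.6  -0.79] w 0.0435
now [0.5504 0.2295 0.2346] -> end [0.5712 0.3317 0.1497] n 4
[[2.1, -0.0, -2.6, 0.02, 0.03, -0.03], [2.1, -0.1, -2.7, 0.02, 0.03, -0.03], [2.1, -0.0, -2.6, 0.01, 0.03, -0.04], [2.1, -0.1, -2.6, 0.02, 0.03, -0.03]]
```

send_rows(
  steps=[
    [[1.2,0,-2.0,0.02,0.05,-0.05],[2.0,0,-2.8,0.02,0.04,-0.04],[2.0,-0.1,-2.7,0.02,0.03,-0.04],[1.5,0,-1.5,0.01,0,0],[0.5,0,-0.5,0,0,0],[0,0,0,0,0,0]],
  ],
)

```text
time: 10.93
position: [0.5737, 0.3142, 0.161]
tool_rot: [-0.554, -0.438, 0.554, -0.441]
ft_force: [0.1, -0.4, -0.3]
grip_width: 0.0434
```

```bash
python3 plan.py .5715 .332 .12 -12.4
```

```text
t 10.93 p [0.5737 0.3142 0.161 ] a -13.17 tilt 0.24 F [ 0.08 -0.38 -0.28] w 0.0434
now [0.5737 0.3142 0.161 ] -> end [0.5718 0.332  0.1199] n 2
[[2.0, -0.3, -0.8, -0.06, 0.01, -0.01], [2.1, -0.3, -0.9, -0.07, 0.02, -0.02]]
```

send_rows(
  steps=[
    [[1.0,-0.4,-1.2,-0.08,0,-0.02],[1.5,-0.3,-0.8,-0.06,0,0],[0.8,0,-0.2,0,0,0],[0,0,0,0,0,0]],
  ],
)

```text
time: 11.27
position: [0.5731, 0.3345, 0.1273]
tool_rot: [-0.551, -0.441, 0.552, -0.444]
ft_force: [-0.4, -0.5, 0.0]
grip_width: 0.0433
```

```bash
python3 plan.py .5715 .332 .068 -12.4
python3 - <<'E'
from h import *
p,d=cam('side','s7'); crop(p,220,400,200,340,4,'s7c')
E
```

```text
t 11.27 p [0.5731 0.3345 0.1273] a -12.52 tilt 0.24 F [-0.37 -0.54  0.  ] w 0.0433
now [0.5731 0.3345 0.1273] -> end [0.5715 0.3316 0.0683] n 2
[[3.0, -0.1, 0.1, -0.01, 0.02, -0.01], [2.9, -0.0, 0.2, -0.01, 0.01, -0.01]]
```

View pics/s7c.png

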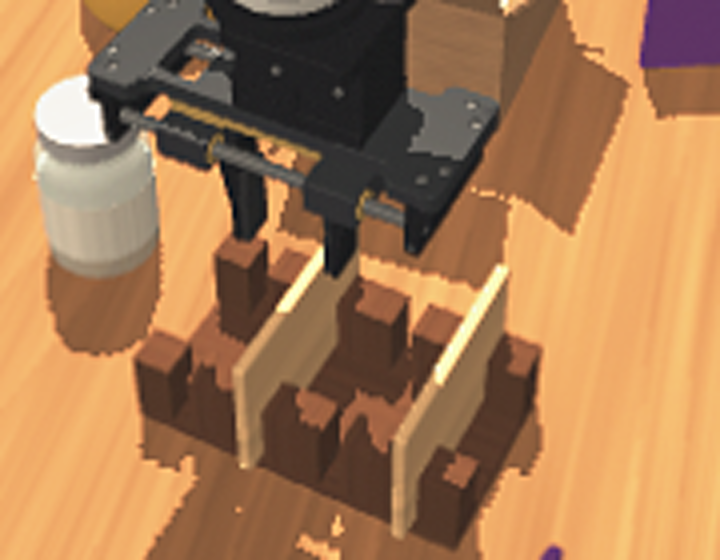

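send_rows(
  steps=[
    [[1.2,-0.1,0.1,0,0,-0.02],[2.0,-0.1,0.2,0,0,0],[1.8,0,0,0,0,0],[0.5,0,0,0,0,0],[0,0,0,0,0,0]],
  ],
)

```text
time: 11.73
position: [0.5722, 0.3306, 0.0721]
tool_rot: [0.552, 0.441, -0.551, 0.444]
ft_force: [0.1, -0.6, 0.1]
grip_width: 0.0437
```

```bash
python3 plan.py .5715 .332 .067 -12.4
```

```text
t 11.73 p [0.5722 0.3306 0.0721] a -12.56 tilt 0.29 F [ 0.09 -0.59  0.07] w 0.0437
now [0.5722 0.3306 0.0721] -> end [0.5715 0.3318 0.0671] n 1
[[0.5, -0.1, -0.1, -0.03, 0.01, -0.05]]
```

send_rows(
  steps=[
    [[0.5,0,0,0,0,-0.04],[0.1,0,0,0,0,0],[0,0,0,0,0,0]],
  ],
)

```text
time: 11.98
position: [0.573, 0.3304, 0.0668]
tool_rot: [0.552, 0.442, -0.552, 0.443]
ft_force: [-0.3, -0.4, 0.3]
grip_width: 0.0431
```

send_rows(
  steps=[
    [[0,0,0,0,0,0],[0,0,0,0,0,0],[0,0,0,0,0,0],[0,0,0,0,0,0],[0,0,0,0,0,0]],
  ],
  gripper=1,
  force=30,
)

```text
time: 12.4
position: [0.5749, 0.3312, 0.0697]
tool_rot: [0.554, 0.441, -0.55, 0.443]
ft_force: [-0.2, -0.1, 0.3]
grip_width: 0.0181
```

```bash
python3 plan.py .5715 .332 .067 -12.4
```

```text
t 12.4 p [0.5749 0.3312 0.0697] a -12.59 tilt 0.39 F [-0.17 -0.07  0.28] w 0.0181
now [0.5749 0.3312 0.0697] -> end [0.571  0.3321 0.0667] n 1
[[0.3, -0.4, -0.0, -0.03, -0.02, -0.06]]
```

send_rows(
  steps=[
    [[0.2,-0.1,0,0,0,0],[0.1,-0.05,0,0,0,0],[0.05,0,0,0,0,0],[0.05,0,0,0,0,0]],
  ],
)

```text
time: 12.73
position: [0.5728, 0.332, 0.0676]
tool_rot: [0.554, 0.441, -0.55, 0.443]
ft_force: [-0.5, -1.2, 4.0]
grip_width: 0.0076
```

```bash
python3 plan.py .5715 .332 .067 -12.4
```

```text
t 12.73 p [0.5728 0.332  0.0676] a -12.58 tilt 0.36 F [-0.46 -1.21  3.97] w 0.0076
now [0.5728 0.332  0.0676] -> end [0.5718 0.3322 0.0666] n 1
[[0.1, -0.1, 0.0, -0.03, -0.03, -0.05]]
```

send_rows(
  steps=[
    [[-0.8,0,0,0,0,0],[-1.5,0,0,0,0,0],[-2.5,0,0,0,0,0],[-3.5,0,0,0,0,0],[-3.8,0,0,0,0,0],[-3.5,0,0,0,0,0],[-2.5,0,0,0,0,0],[-1.0,0,0,0,0,0]],
  ],
)

```text
time: 13.4
position: [0.5703, 0.33, 0.2602]
tool_rot: [-0.55, -0.442, 0.553, -0.442]
ft_force: [1.3, 0.4, -0.2]
grip_width: 0.0078
```

```bash
python3 plan.py .571 .005 .27 -6.7;python3 - <<'E'
from h import *
p,d=cam('side','s8'); crop(p,200,400,120,320,3,'s8c')
E
```

```text
t 13.4 p [0.5703 0.33   0.2602] a -12.59 tilt 0.27 F [ 1.32  0.45 -0.15] w 0.0078
now [0.5703 0.33   0.2602] -> end [0.5712 0.0049 0.2699] n 9
[[-0.1, 0.8, 3.5, -0.11, 0.0, 0.0], [-0.1, 0.8, 3.5, -0.11, 0.0, 0.0], [-0.1, 0.7, 3.5, -0.11, 0.01, 0.0], [-0.1, 0.7, 3.6, -0.11, 0.0, 0.0], [-0.1, 0.6, 3.6, -0.11, 0.01, 0.0], [-0.1, 0.6, 3.6, -0.11, 0.0, 0.01], [-0.1, 0.5, 3.6, -0.11, 0.01, 0.0], [-0.1, 0.5, 3.5, -0.11, 0.0, 0.01]]
[[-0.1, 0.5, 3.6, -0.1, 0.01, 0.0]]
```

View pics/s8c.png

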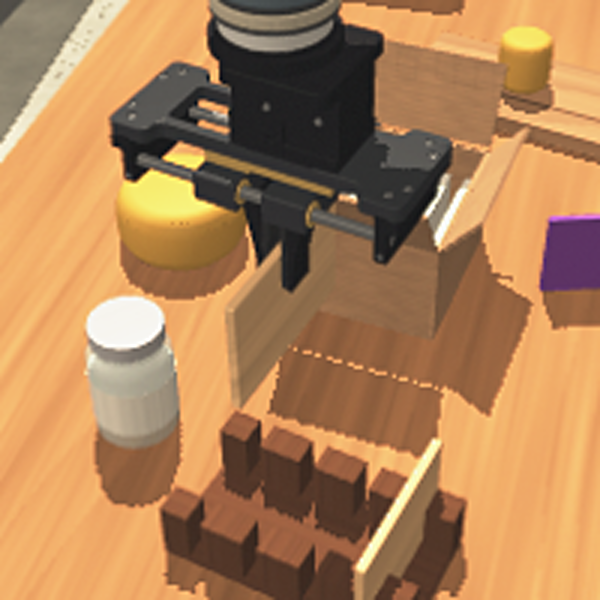

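Board 1 is held level. I'll carry it over the carton's middle slot.

send_rows(
  steps=[
    [[-0.3,0.5,2.0,-0.12,0,0],[-0.2,0.8,3.4,-0.12,0,0],[-0.1,0.7,3.5,-0.11,0,0],[-0.1,0.7,3.6,-0.11,0,0],[-0.1,0.6,3.6,-0.11,0,0],[-0.1,0.6,3.6,-0.11,0,0],[-0.1,0.5,3.6,-0.11,0,0],[-0.1,0.5,3.3,-0.11,0,0]],
  ],
)

```text
time: 14.12
position: [0.5674, 0.0578, 0.26]
tool_rot: [-0.522, -0.477, 0.53, -0.468]
ft_force: [0.1, 0.8, -0.7]
grip_width: 0.0079
```

send_rows(
  steps=[
    [[0,0.3,1.8,-0.1,0,0],[0,0.2,0.8,0,0,0],[0,0,0,0,0,0],[0,0,0,0,0,0]],
  ],
)

```text
time: 14.45
position: [0.5662, 0.0234, 0.2531]
tool_rot: [-0.518, -0.48, 0.533, -0.466]
ft_force: [0.2, 0.2, -1.3]
grip_width: 0.0076
```

```bash
python3 plan.py .571 .005 .20 -6.7
```

```text
t 14.45 p [0.5662 0.0234 0.2531] a -6.06 tilt 1.66 F [ 0.23  0.25 -1.26] w 0.0076
now [0.5662 0.0234 0.2531] -> end [0.5711 0.0047 0.2   ] n 2
[[2.6, 0.4, 0.9, 0.05, 0.01, 0.14], [2.7, 0.4, 0.9, 0.06, 0.01, 0.14]]
```

send_rows(
  steps=[
    [[0.5,0.5,1.3,0.06,0.01,0.17],[1.2,0.4,0.8,0.05,0.01,0.14],[1.5,0,0.1,0,0,0],[0.8,0,0,0,0,0],[0,0,0,0,0,0]],
  ],
)

```text
time: 14.87
position: [0.5722, 0.0081, 0.2093]
tool_rot: [0.528, 0.472, -0.525, 0.471]
ft_force: [-0.4, 0.3, -0.2]
grip_width: 0.008
```

```bash
python3 plan.py .571 .005 .19 -6.7
```

```text
t 14.87 p [0.5722 0.0081 0.2093] a -6.34 tilt 0.24 F [-0.38  0.28 -0.21] w 0.008
now [0.5722 0.0081 0.2093] -> end [0.5709 0.0053 0.1903] n 1
[[1.9, -0.1, 0.3, 0.06, -0.03, -0.02]]
```

```bash
cat > m3.py <<'E'
from h import *
import sys
a=np.radians(-6.7); nn=np.array([np.cos(a),np.sin(a)]); tt=np.array([-np.sin(a),np.cos(a)])
o=get_obs(); print("TCP n,t",(o["position"][:2]@nn).round(4),(o["position"][:2]@tt).round(4), o["position"][2].round(4))
for n in("side","top"):
    p,d=cam(n); crop(p,260,400,100,240,4,f"{sys.argv[1]}_{n}"); P=cloud(n,d); hsv=cv2.cvtColor(p,cv2.COLOR_RGB2HSV)
    N=P[...,:2]@nn; T=P[...,:2]@tt; Z=P[...,2]
    m=(abs(N-o["position"][:2]@nn)<.012)&(abs(T-.07)<.08)&(Z>o["position"][2]-.07)&(Z<o["position"][2]+.03)&(hsv[...,1]>40)&(hsv[...,2]>90)
    if m.sum()>30:
        t=T[m]; print(n,"board px",m.sum(),"face n",np.percentile(N[m],[5,25,50,75,95]).round(4),"t",t.min().round(4),t.max().round(4),"z",Z[m].min().round(4),Z[m].max().round(4))
        A=np.c_[T[m]-.07,Z[m]-.17,np.ones(m.sum())]; w=abs(N[m]-np.median(N[m]))<.004; s=np.linalg.lstsq(A[w],N[m][w],rcond=None)[0]; print("   slope t,z",s.round(4),"deg",np.degrees(s[:2]).round(2))
    v,u=np.mgrid[:400,:640]; X=onplane(n,np.c_[u.ravel(),v.ravel()],.068).reshape(400,640,3)
    ins=(Z>.064)&(Z<.072)&(abs(X[...,0]-.57)<.08)&(abs(X[...,1])<.08)
    sl=(Z>0)&(Z<.0625)&(abs(X[...,0]-.57)<.08)&(abs(X[...,1])<.075)
    k,l,st,ce=cv2.connectedComponentsWithStats(sl.astype(np.uint8),connectivity=4)
    for i in range(1,k):
        if st[i][4]>25: Q=X[l==i][:,:2]; print(n,"slot",st[i][4],"n",(Q@nn).mean().round(4),"range",np.percentile(Q@nn,[5,95]).round(4),"t",(Q@tt).min().round(4),(Q@tt).max().round(4))
E
python3 m3.py a
```

```text
TCP n,t 0.5673 0.0748 0.2093
side board px 452 face n [0.5615 0.5621 0.5625 0.5632 0.568 ] t 0.0107 0.1419 z 0.1483 0.2354
   slope t,z [0.0034 0.0086 0.5624] deg [0.2 0.5]
side slot 42 n 0.611 range [0.6049 0.6159] t 0.0083 0.0648
side slot 59 n 0.5645 range [0.5588 0.57  ] t 0.0051 0.0654
side slot 81 n 0.5183 range [0.513  0.5242] t 0.0033 0.0868
side slot 41 n 0.4852 range [0.4808 0.4894] t 0.084 0.1321
```

View pics/a_side.png

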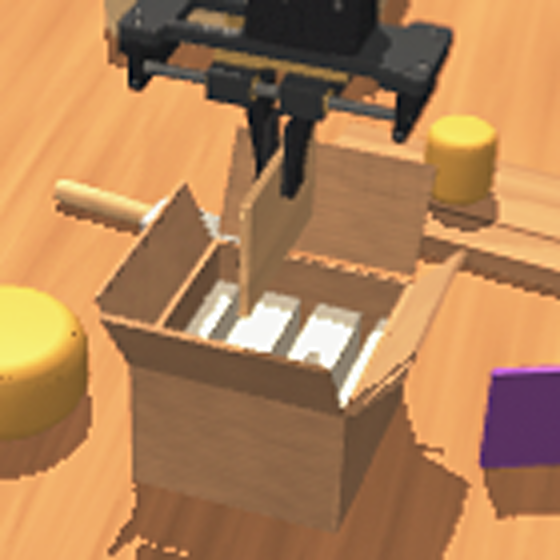

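View pics/a_top.png

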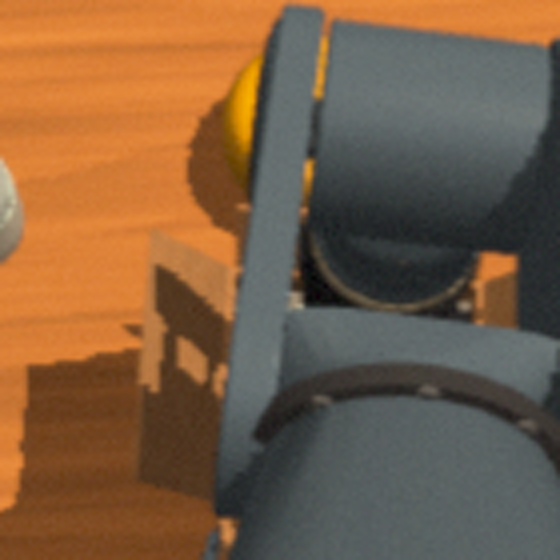

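send_rows(
  steps=[
    [[1.0,-0.1,0.3,0.06,-0.03,-0.02],[1.5,0,0.1,0,0,0],[1.5,0,0,0,0,0],[1.0,0,0,0,0,0],[0.3,0,0,0,0,0],[0,0,0,0,0,0]],
  ],
)

```text
time: 15.47
position: [0.575, 0.006, 0.1581]
tool_rot: [0.53, 0.468, -0.525, 0.474]
ft_force: [0.0, -0.2, -1.7]
grip_width: 0.008
```

```bash
python3 plan.py .571 .005 .14 -6.7 1 2; python3 m3.py b | grep -v slot
```

```text
t 15.47 p [0.575  0.006  0.1581] a -6.53 tilt 0.64 F [ 0.   -0.16 -1.75] w 0.008
now [0.575  0.006  0.1581] -> end [0.571 0.005 0.14 ] n 1
[[1.81, -0.41, 0.14, 0.03, 0.01, -0.11]]
TCP n,t 0.5704 0.073 0.1581
side board px 411 face n [0.5644 0.5652 0.5657 0.5667 0.5719] t -0.009 0.1498 z 0.0902 0.1862
   slope t,z [0.0026 0.0052 0.5659] deg [0.15 0.3 ]
```

View pics/b_side.png

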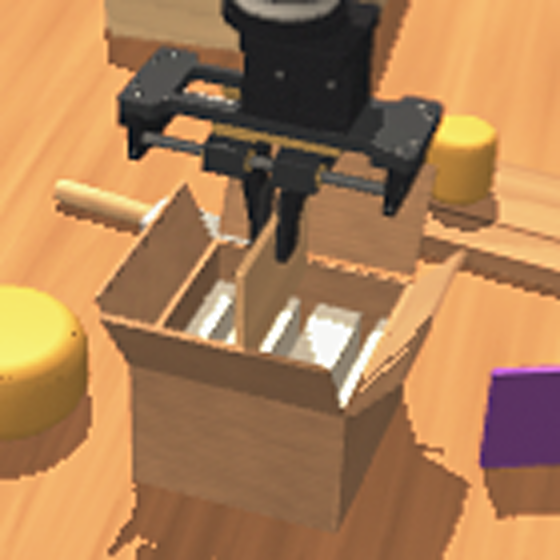

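send_rows(
  steps=[
    [[0.5,-0.4,0.1,0.03,0,-0.1],[0.5,-0.2,0,0,0,-0.03],[0.5,0,0,0,0,0],[0,0,0,0,0,0]],
  ],
)

```text
time: 15.9
position: [0.5707, 0.0052, 0.145]
tool_rot: [0.529, 0.469, -0.528, 0.471]
ft_force: [-0.4, 0.1, -0.9]
grip_width: 0.0079
```

```bash
python3 plan.py .571 .005 .13 -6.7 1 2; python3 m3.py c | grep TCP
```

```text
t 15.9 p [0.5707 0.0052 0.145 ] a -6.73 tilt 0.18 F [-0.39  0.15 -0.94] w 0.0079
now [0.5707 0.0052 0.145 ] -> end [0.571 0.005 0.13 ] n 1
[[1.51, 0.03, 0.01, -0.01, 0.01, -0.03]]
TCP n,t 0.5662 0.0717 0.145
```

send_rows(
  steps=[
    [[0.7,-0.05,0,0,0,-0.03],[1.0,-0.1,0,0,0,-0.02],[1.0,-0.1,0,0,0,-0.02],[0.3,-0.05,0,0,0,0],[0,0,0,0,0,0]],
  ],
)

```text
time: 16.42
position: [0.5686, 0.0053, 0.113]
tool_rot: [-0.528, -0.47, 0.529, -0.469]
ft_force: [0.8, 0.4, -1.7]
grip_width: 0.0076
```

```bash
python3 plan.py .571 .005 .085 -6.7 1 2; python3 m3.py d | grep TCP
```

```text
t 16.42 p [0.5686 0.0053 0.113 ] a -6.74 tilt 0.16 F [ 0.85  0.4  -1.73] w 0.0076
now [0.5686 0.0053 0.113 ] -> end [0.571 0.005 0.085] n 1
[[2.8, 0.25, -0.0, -0.01, 0.01, 0.02]]
TCP n,t 0.5641 0.0716 0.113
```

View pics/d_side.png

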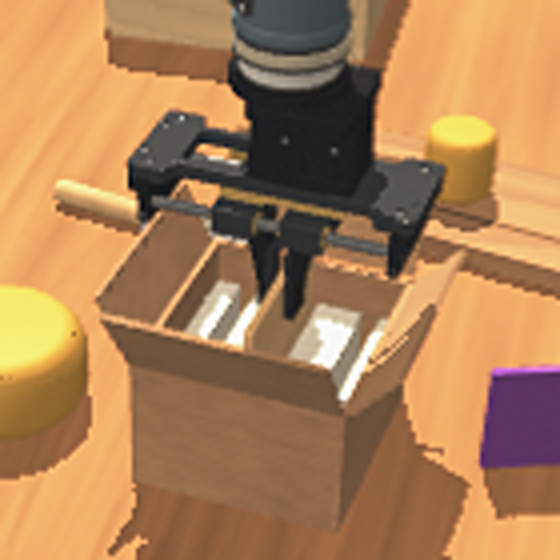

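send_rows(
  steps=[
    [[0.6,0.2,0,0,0,0],[0.8,0.05,0,0,0,-0.02],[0.7,-0.05,0,0,0,-0.02],[0.2,0,0,0,0,0],[0,0,0,0,0,0]],
  ],
)

```text
time: 16.93
position: [0.5721, 0.0048, 0.089]
tool_rot: [-0.527, -0.47, 0.53, -0.469]
ft_force: [0.5, 0.0, -0.5]
grip_width: 0.0075
```

```bash
python3 plan.py .571 .005 .083 -6.7 1 2; python3 m3.py e | grep TCP
```

```text
t 16.93 p [0.5721 0.0048 0.089 ] a -6.74 tilt 0.24 F [ 0.5   0.04 -0.54] w 0.0075
now [0.5721 0.0048 0.089 ] -> end [0.571 0.005 0.083] n 1
[[0.6, -0.11, -0.01, -0.01, 0.01, 0.04]]
TCP n,t 0.5677 0.0715 0.089
```

View pics/e_side.png

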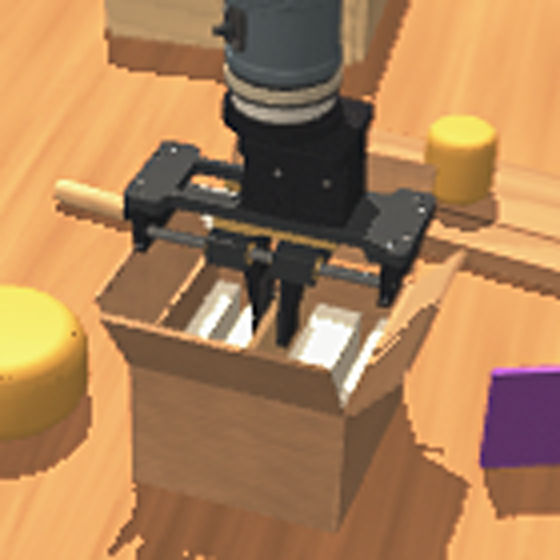

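send_rows(
  steps=[
    [[0.4,-0.1,0,0,0,0.03],[0.3,0,0,0,0,0],[0.05,0,0,0,0,0]],
  ],
)

```text
time: 17.28
position: [0.5717, 0.0048, 0.0821]
tool_rot: [-0.528, -0.469, 0.529, -0.471]
ft_force: [-0.0, 0.2, -1.4]
grip_width: 0.0079
```

send_rows(
  steps=[
    [[0.05,0,0,0,0,0],[0,0,0,0,0,0],[0,0,0,0,0,0],[0,0,0,0,0,0]],
  ],
  gripper=0.65,
)

```text
time: 17.62
position: [0.5721, 0.0047, 0.0821]
tool_rot: [0.529, 0.469, -0.528, 0.471]
ft_force: [0.7, 0.3, 0.1]
grip_width: 0.0257
```

```bash
python3 plan.py .571 .005 .083 -6.7 1 2; python3 m3.py f | grep TCP
```

```text
t 17.62 p [0.5721 0.0047 0.0821] a -6.73 tilt 0.21 F [0.66 0.28 0.07] w 0.0257
now [0.5721 0.0047 0.0821] -> end [0.571 0.005 0.083] n 1
[[-0.09, -0.11, -0.01, -0.0, 0.02, -0.03]]
TCP n,t 0.5677 0.0715 0.0821
```

View pics/f_side.png

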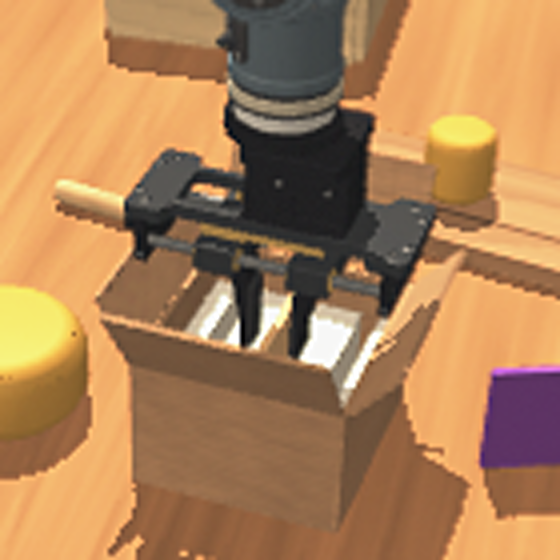

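Board 1 is released and has dropped in. I'll rise, check its depth, then go for the second board.

send_rows(
  steps=[
    [[-0.8,0,0,0,0,0],[-1.5,0,0,0,0,0],[-3.0,0,0,0,0,0],[-3.5,0,0,0,0,0],[-3.5,0,0,0,0,0],[-2.5,0,0,0,0,0],[-1.0,0,0,0,0,0]],
  ],
)

```text
time: 18.3
position: [0.5692, 0.0055, 0.2463]
tool_rot: [-0.527, -0.471, 0.53, -0.468]
ft_force: [0.3, 0.5, 0.2]
grip_width: 0.0302
```

```bash
python3 plan.py .4815 .352 .23 -12.5
cat > m4.py <<'E'
from h import *
import sys
a=np.radians(-6.7); nn=np.array([np.cos(a),np.sin(a)]); tt=np.array([-np.sin(a),np.cos(a)])
for n in("side","top"):
    p,d=cam(n,sys.argv[1]+n); crop(p,260,420,100,240,4,f"{sys.argv[1]}_{n}"); P=cloud(n,d); hsv=cv2.cvtColor(p,cv2.COLOR_RGB2HSV)
    N=P[...,:2]@nn; T=P[...,:2]@tt; Z=P[...,2]
    m=(N>.502)&(N<.632)&(T>.0)&(T<.142)&(Z>.075)&(Z<.135)
    k,l,st,ce=cv2.connectedComponentsWithStats(m.astype(np.uint8))
    for i in range(1,k):
        if st[i][4]>20: q=l==i; print(n,"in carton px",st[i],"n",np.percentile(N[q],[5,50,95]).round(4),"t",T[q].min().round(4),T[q].max().round(4),"ztop",np.percentile(Z[q],95).round(4))
E
python3 m4.py g
```

```text
t 18.3 p [0.5692 0.0055 0.2463] a -6.74 tilt 0.36 F [0.28 0.51 0.24] w 0.0302
now [0.5692 0.0055 0.2463] -> end [0.4811 0.3525 0.2303] n 9
[[0.2, -1.4, -3.7, 0.11, 0.0, 0.01], [0.2, -1.5, -3.7, 0.11, 0.0, 0.01], [0.2, -1.5, -3.7, 0.11, 0.0, 0.01], [0.2, -1.5, -3.7, 0.1, 0.0, 0.0], [0.2, -1.6, -3.6, 0.11, 0.0, 0.01], [0.2, -1.6, -3.6, 0.1, 0.0, 0.0], [0.1, -1.7, -3.6, 0.11, 0.0, 0.01], [0.2, -1.7, -3.6, 0.1, 0.01, 0.0]]
[[0.1, -1.8, -3.6, 0.11, 0.0, 0.01]]
side in carton px [324 169  13  20  96] n [0.5625 0.5639 0.5701] t 0.0026 0.0962 ztop 0.0951
```

View pics/g_side.png

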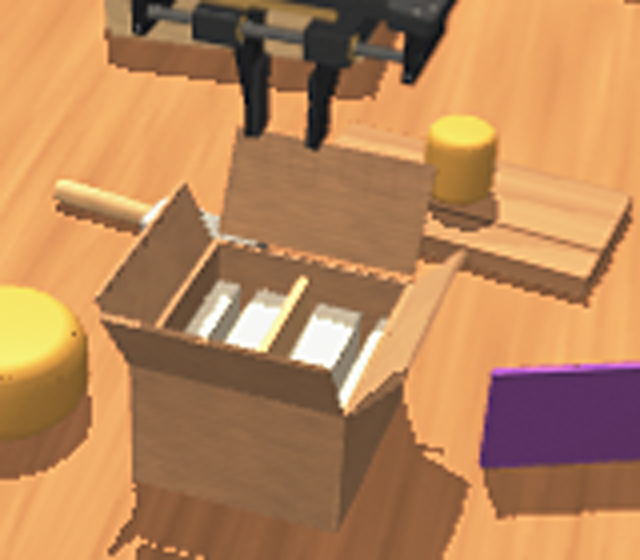

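send_rows(
  steps=[
    [[0,-1.0,-2.5,0.11,0,0],[0.2,-1.5,-3.7,0.11,0,0],[0.2,-1.5,-3.7,0.11,0,0],[0.2,-1.5,-3.7,0.1,0,0],[0.2,-1.6,-3.6,0.11,0,0],[0.2,-1.6,-3.6,0.1,0,0],[0.1,-1.7,-3.6,0.11,0,0],[0.2,-1.7,-3.3,0.1,0,0]],
  ],
  gripper=0.5,
)

```text
time: 19.07
position: [0.4911, 0.3, 0.2238]
tool_rot: [-0.548, -0.441, 0.559, -0.439]
ft_force: [0.7, 0.3, 1.0]
grip_width: 0.0436
```

send_rows(
  steps=[
    [[0.1,-1.5,-2.5,0.1,0,0],[0.1,-0.8,-1.5,0,0,0],[0.1,0,0,0,0,0],[0,0,0,0,0,0]],
  ],
)

```text
time: 19.4
position: [0.469, 0.3523, 0.2139]
tool_rot: [-0.544, -0.443, 0.563, -0.437]
ft_force: [0.4, -0.2, -0.0]
grip_width: 0.0436
```

```bash
python3 plan.py .4815 .352 .15 -12.5
```

```text
t 19.4 p [0.469  0.3523 0.2139] a -13.09 tilt 1.66 F [ 0.45 -0.18 -0.03] w 0.0436
now [0.469  0.3523 0.2139] -> end [0.481  0.3518 0.1496] n 2
[[3.2, 0.7, -0.2, -0.05, 0.08, 0.12], [3.2, 0.6, -0.1, -0.05, 0.07, 0.11]]
```

send_rows(
  steps=[
    [[1.0,0.7,-0.2,-0.06,0.1,0.14],[2.0,0.5,0,-0.05,0.07,0.1],[2.5,0,0,0,0,0],[2.0,0,0,0,0,0],[0.8,0,0,0,0,0],[0,0,0,0,0,0]],
  ],
)

```text
time: 19.9
position: [0.482, 0.344, 0.1253]
tool_rot: [-0.551, -0.441, 0.553, -0.442]
ft_force: [-0.3, 0.1, 0.1]
grip_width: 0.0437
```

```bash
python3 plan.py .4815 .352 .067 -12.5;python3 - <<'E'
from h import *
p,d=cam('side','s9'); crop(p,220,400,200,340,4,'s9c')
E
```

```text
t 19.9 p [0.482  0.344  0.1253] a -12.65 tilt 0.16 F [-0.29  0.13  0.1 ] w 0.0437
now [0.482  0.344  0.1253] -> end [0.4818 0.3521 0.0673] n 2
[[2.9, -0.1, -0.4, -0.01, 0.01, -0.0], [2.9, -0.1, -0.4, -0.02, 0.02, -0.0]]
```

View pics/s9c.png

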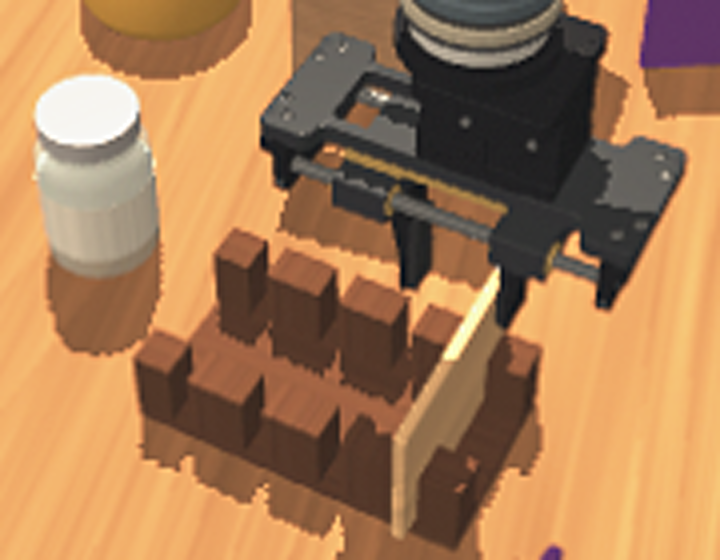

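send_rows(
  steps=[
    [[1.2,-0.1,-0.5,0,0,0],[2.0,-0.1,-0.3,0,0,0],[1.8,-0.1,0,0,0,0],[0.6,0,0,0,0,0],[0,0,0,0,0,0]],
  ],
)

```text
time: 20.37
position: [0.4867, 0.3538, 0.0718]
tool_rot: [0.556, 0.439, -0.549, 0.443]
ft_force: [0.5, -0.0, -0.0]
grip_width: 0.0436
```

```bash
python3 plan.py .4815 .352 .067 -12.5
```

```text
t 20.37 p [0.4867 0.3538 0.0718] a -12.83 tilt 0.64 F [ 0.48 -0.02 -0.04] w 0.0436
now [0.4867 0.3538 0.0718] -> end [0.4812 0.352  0.0667] n 1
[[0.5, -0.5, 0.3, -0.06, -0.05, -0.1]]
```

send_rows(
  steps=[
    [[0.3,-0.6,0.2,-0.06,-0.05,-0.1],[0.2,-0.2,0.1,0,0,-0.02],[0,0,0,0,0,0]],
  ],
)

```text
time: 20.62
position: [0.4789, 0.3534, 0.0683]
tool_rot: [0.551, 0.444, -0.551, 0.442]
ft_force: [0.4, -0.3, -0.1]
grip_width: 0.0439
```

send_rows(
  steps=[
    [[0,0,0,0,0,0],[0.05,0,0,0,0,0],[0.05,0,0,0,0,0],[0.05,0,0,0,0,0]],
  ],
  gripper=1,
  force=30,
)

```text
time: 20.95
position: [0.4802, 0.3542, 0.0693]
tool_rot: [0.553, 0.443, -0.549, 0.443]
ft_force: [-0.1, -0.9, -0.8]
grip_width: 0.0245
```

```bash
python3 plan.py .4815 .352 .067 -12.5
```

```text
t 20.95 p [0.4802 0.3542 0.0693] a -12.41 tilt 0.29 F [-0.06 -0.86 -0.81] w 0.0245
now [0.4802 0.3542 0.0693] -> end [0.4817 0.3519 0.0673] n 1
[[0.2, 0.2, 0.2, 0.02, -0.04, -0.03]]
```

send_rows(
  steps=[
    [[0.2,0.1,0.2,0,0,0],[0.1,0.05,0.05,0,0,0],[0.05,0,0,0,0,0],[0.05,0,0,0,0,0],[0.05,0,0,0,0,0]],
  ],
)

```text
time: 21.37
position: [0.4823, 0.3515, 0.0663]
tool_rot: [0.554, 0.443, -0.549, 0.443]
ft_force: [-0.8, -0.0, 4.9]
grip_width: 0.0077
```

send_rows(
  steps=[
    [[0,0,0,0,0,0],[0,0,0,0,0,0]],
  ],
)

```text
time: 21.53
position: [0.4822, 0.3515, 0.0664]
tool_rot: [0.554, 0.443, -0.549, 0.443]
ft_force: [1.6, 0.7, 1.0]
grip_width: 0.0077
```

send_rows(
  steps=[
    [[-0.8,0,0,0,0,0],[-1.5,0,0,0,0,0],[-2.5,0,0,0,0,0],[-3.5,0,0,0,0,0],[-3.8,0,0,0,0,0],[-3.5,0,0,0,0,0],[-2.5,0,0,0,0,0],[-1.2,0,0,0,0,0]],
  ],
)

```text
time: 22.2
position: [0.4793, 0.3484, 0.2627]
tool_rot: [-0.549, -0.443, 0.553, -0.442]
ft_force: [0.3, -0.4, -1.1]
grip_width: 0.008
```

```bash
python3 plan.py .525 .01 .27 -6.7
```

```text
t 22.2 p [0.4793 0.3484 0.2627] a -12.45 tilt 0.3 F [ 0.31 -0.4  -1.14] w 0.008
now [0.4793 0.3484 0.2627] -> end [0.5251 0.0105 0.2703] n 9
[[-0.1, 1.3, 3.6, -0.11, 0.0, 0.0], [-0.1, 1.3, 3.6, -0.11, 0.0, 0.01], [-0.1, 1.2, 3.6, -0.11, 0.0, 0.0], [-0.1, 1.2, 3.6, -0.1, 0.0, 0.01], [-0.1, 1.1, 3.6, -0.11, 0.01, 0.0], [-0.0, 1.1, 3.6, -0.1, 0.0, 0.01], [-0.1, 1.1, 3.6, -0.11, 0.01, 0.0], [-0.0, 1.0, 3.7, -0.1, 0.0, 0.01]]
[[-0.1, 1.0, 3.6, -0.11, 0.01, 0.0]]
```

send_rows(
  steps=[
    [[-0.4,0.8,2.2,-0.12,0,0.03],[-0.2,1.3,3.6,-0.11,0,0.03],[-0.2,1.2,3.6,-0.11,0,0.03],[-0.2,1.2,3.6,-0.1,0,0.03],[-0.2,1.1,3.6,-0.11,0,0.03],[-0.1,1.1,3.6,-0.1,0,0.03],[-0.1,1.1,3.5,-0.11,0,0.03],[0,0.9,2.8,-0.1,0,0.03]],
  ],
)

```text
time: 22.87
position: [0.5212, 0.07, 0.2865]
tool_rot: [0.536, 0.464, -0.517, 0.48]
ft_force: [-0.0, -0.4, -1.6]
grip_width: 0.0079
```

send_rows(
  steps=[
    [[0,0.5,1.8,-0.08,0,0.03],[0,0.3,1.0,0,0,0],[0,0,0,0,0,0],[0,0,0,0,0,0]],
  ],
)

```text
time: 23.2
position: [0.5262, 0.0337, 0.2874]
tool_rot: [0.537, 0.462, -0.516, 0.482]
ft_force: [-0.7, 0.0, -0.3]
grip_width: 0.0076
```

```bash
python3 plan.py .525 .01 .20 -6.7
```

```text
t 23.2 p [0.5262 0.0337 0.2874] a -6.25 tilt 2.26 F [-0.71  0.02 -0.31] w 0.0076
now [0.5262 0.0337 0.2874] -> end [0.5248 0.0099 0.2003] n 3
[[2.9, -0.1, 0.8, 0.03, -0.01, -0.13], [2.9, -0.0, 0.8, 0.02, -0.01, -0.12], [2.9, 0.0, 0.8, 0.03, -0.01, -0.13]]
```

send_rows(
  steps=[
    [[1.2,-0.3,1.0,0.04,0,-0.14],[2.4,-0.1,1.0,0.03,0,-0.13],[2.4,0,0.5,0,0,-0.1],[1.5,0,0,0,0,0],[0.5,0,0,0,0,0],[0,0,0,0,0,0]],
  ],
)

```text
time: 23.7
position: [0.5186, 0.0142, 0.2022]
tool_rot: [0.527, 0.475, -0.526, 0.47]
ft_force: [-0.1, -0.5, -0.8]
grip_width: 0.0078
```

```bash
python3 plan.py .525 .01 .165 -6.7; python3 m3.py k
```

```text
t 23.7 p [0.5186 0.0142 0.2022] a -6.16 tilt 0.37 F [-0.14 -0.52 -0.83] w 0.0078
now [0.5186 0.0142 0.2022] -> end [0.525  0.0097 0.1652] n 1
[[3.7, 0.7, 0.4, 0.09, -0.05, 0.04]]
TCP n,t 0.5134 0.0746 0.2022
side board px 390 face n [0.5075 0.5081 0.5085 0.5103 0.5145] t 0.0094 0.1434 z 0.1441 0.2302
   slope t,z [0.0034 0.0096 0.5085] deg [0.2  0.55]
side slot 55 n 0.6103 range [0.6047 0.6156] t 0.0026 0.0648
side slot 79 n 0.5185 range [0.5131 0.5242] t 0.0019 0.0868
side slot 41 n 0.4852 range [0.4808 0.4894] t 0.084 0.1321
```

View pics/k_side.png

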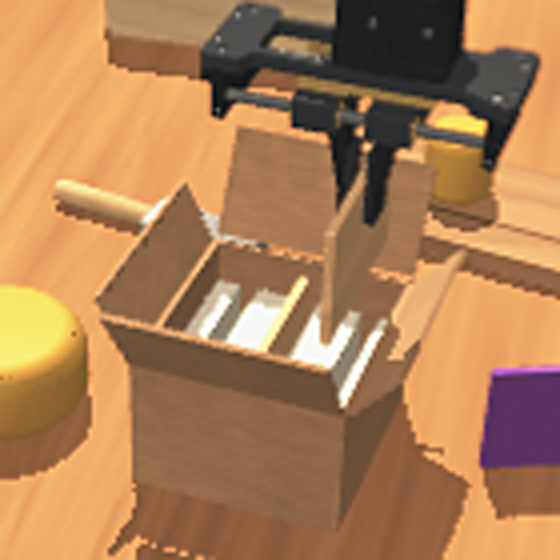

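send_rows(
  steps=[
    [[0.8,0.6,0.3,0.07,-0.03,0.02],[1.2,0.2,0.2,0.03,0,0],[1.2,0,0,0,0,0],[0.8,0,0,0,0,0],[0,0,0,0,0,0]],
  ],
)

```text
time: 24.22
position: [0.5332, 0.0082, 0.1662]
tool_rot: [0.532, 0.466, -0.525, 0.474]
ft_force: [-0.9, -0.2, -0.3]
grip_width: 0.0078
```

```bash
python3 plan.py .525 .01 .142 -6.7 1 2; python3 m3.py l | grep -v slot
```

```text
t 24.22 p [0.5332 0.0082 0.1662] a -6.68 tilt 0.87 F [-0.93 -0.23 -0.33] w 0.0078
now [0.5332 0.0082 0.1662] -> end [0.525 0.01  0.142] n 1
[[2.4, -0.88, -0.08, 0.0, -0.0, -0.15]]
TCP n,t 0.5286 0.0704 0.1662
side board px 370 face n [0.523  0.5237 0.5242 0.5255 0.5302] t -0.0092 0.1497 z 0.0962 0.1932
   slope t,z [0.0041 0.0018 0.5244] deg [0.24 0.1 ]
```

send_rows(
  steps=[
    [[0.3,-0.6,0,0,0,-0.12],[0.5,-0.2,0,0,0,-0.03],[0.5,0,0,0,0,0],[0,0,0,0,0,0]],
  ],
)

```text
time: 24.65
position: [0.5267, 0.009, 0.1554]
tool_rot: [0.529, 0.469, -0.527, 0.471]
ft_force: [-0.6, 0.5, -1.1]
grip_width: 0.0078
```

```bash
python3 plan.py .525 .01 .142 -6.7 1 2; python3 m3.py m | grep -v slot
```

```text
t 24.65 p [0.5267 0.009  0.1554] a -6.66 tilt 0.27 F [-0.6   0.48 -1.12] w 0.0078
now [0.5267 0.009  0.1554] -> end [0.525 0.01  0.142] n 1
[[1.34, -0.19, -0.08, 0.01, 0.0, -0.04]]
TCP n,t 0.5221 0.0703 0.1554
side board px 382 face n [0.5157 0.5168 0.5174 0.5189 0.524 ] t -0.0095 0.15 z 0.0857 0.1835
   slope t,z [0.0043 0.0069 0.5177] deg [0.25 0.4 ]
```

send_rows(
  steps=[
    [[0.5,-0.25,-0.05,0,0,-0.05],[0.6,-0.1,0,0,0,-0.02],[0.4,-0.05,0,0,0,0],[0,0,0,0,0,0]],
  ],
)

```text
time: 25.08
position: [0.5235, 0.0098, 0.14]
tool_rot: [-0.528, -0.47, 0.529, -0.47]
ft_force: [-0.2, 1.0, -0.4]
grip_width: 0.0078
```

```bash
python3 plan.py .525 .01 .115 -6.7 1 2; python3 m3.py n
```

```text
t 25.08 p [0.5235 0.0098 0.14  ] a -6.66 tilt 0.06 F [-0.15  1.04 -0.42] w 0.0078
now [0.5235 0.0098 0.14  ] -> end [0.525 0.01  0.115] n 1
[[2.5, 0.15, -0.04, 0.01, 0.01, 0.01]]
TCP n,t 0.5188 0.0708 0.14
side board px 370 face n [0.5101 0.5135 0.514  0.516  0.5225] t -0.01 0.15 z 0.0704 0.1675
   slope t,z [0.0043 0.0108 0.5146] deg [0.25 0.62]
side slot 57 n 0.6102 range [0.6048 0.6158] t 0.004 0.0648
side slot 42 n 0.5153 range [0.5125 0.5181] t 0.0033 0.0868
side slot 40 n 0.485 range [0.4808 0.4894] t 0.084 0.1321
```

View pics/n_side.png

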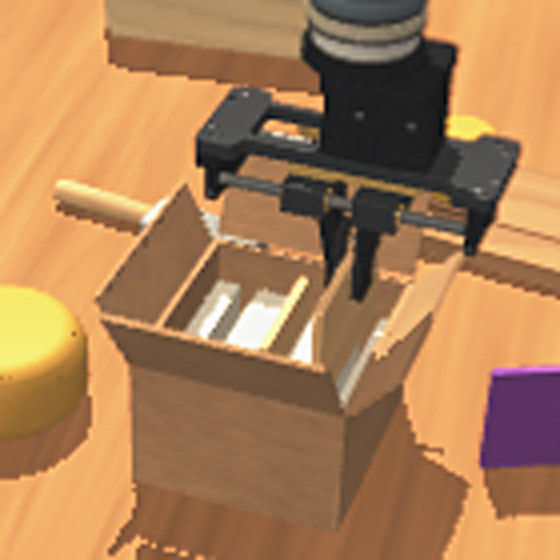

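send_rows(
  steps=[
    [[0.4,0.15,0,0,0,0],[0.6,-0.03,0,0,0,-0.02],[0.6,-0.05,0,0,0,-0.02],[0.2,0,0,0,0,0],[0,0,0,0,0,0]],
  ],
)

```text
time: 25.6
position: [0.5255, 0.0094, 0.121]
tool_rot: [-0.527, -0.471, 0.529, -0.47]
ft_force: [0.0, -0.1, -0.1]
grip_width: 0.0078
```

```bash
python3 plan.py .525 .01 .1 -6.7 1 2; python3 m3.py o|grep TCP
```

```text
t 25.6 p [0.5255 0.0094 0.121 ] a -6.67 tilt 0.17 F [ 0.04 -0.07 -0.05] w 0.0078
now [0.5255 0.0094 0.121 ] -> end [0.525 0.01  0.1  ] n 1
[[2.1, -0.05, -0.05, 0.01, 0.01, 0.03]]
TCP n,t 0.5208 0.0707 0.121
```

send_rows(
  steps=[
    [[0.5,-0.1,0,0,0,0],[0.7,-0.05,0,0,0,0],[0.7,-0.03,0,0,0,0],[0.2,0,0,0,0,0],[0,0,0,0,0,0]],
  ],
)

```text
time: 26.12
position: [0.5241, 0.0096, 0.0988]
tool_rot: [-0.528, -0.47, 0.529, -0.47]
ft_force: [0.4, -0.2, -1.4]
grip_width: 0.0075
```

```bash
python3 plan.py .525 .01 .095 -6.7 1 2; python3 m3.py p|grep TCP
```

```text
t 26.12 p [0.5241 0.0096 0.0988] a -6.67 tilt 0.08 F [ 0.44 -0.2  -1.41] w 0.0075
now [0.5241 0.0096 0.0988] -> end [0.525 0.01  0.095] n 1
[[0.38, 0.09, -0.05, 0.01, 0.01, 0.01]]
TCP n,t 0.5194 0.0706 0.0988
```

View pics/p_side.png

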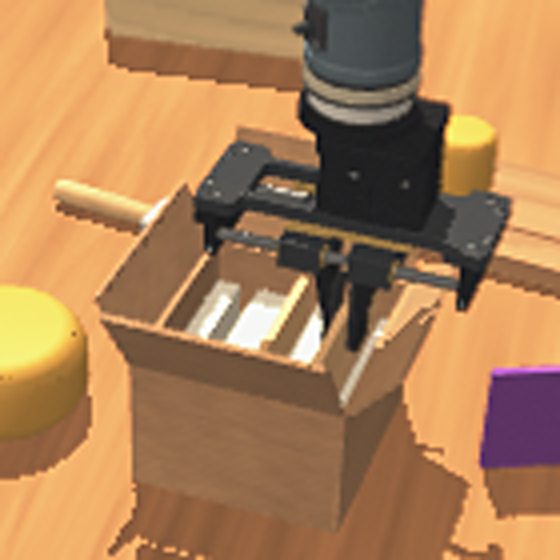

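send_rows(
  steps=[
    [[0.3,0.08,0,0,0,0],[0.3,0,0,0,0,0],[0,0,0,0,0,0]],
  ],
)

```text
time: 26.47
position: [0.5258, 0.0094, 0.0932]
tool_rot: [-0.528, -0.47, 0.528, -0.471]
ft_force: [-0.4, 0.5, -1.4]
grip_width: 0.0077
```

send_rows(
  steps=[
    [[0.03,0,0,0,0,0],[0,0,0,0,0,0],[0,0,0,0,0,0],[0,0,0,0,0,0]],
  ],
  gripper=0.83,
)

```text
time: 26.8
position: [0.5264, 0.0092, 0.0933]
tool_rot: [0.528, 0.469, -0.528, 0.471]
ft_force: [-0.1, 0.5, 0.6]
grip_width: 0.0143
```

send_rows(
  steps=[
    [[-0.8,0,0,0,0,0],[-1.5,0,0,0,0,0],[-3.0,0,0,0,0,0],[-3.5,0,0,0,0,0],[-3.5,0,0,0,0,0],[-2.5,0,0,0,0,0],[-1.0,0,0,0,0,0]],
  ],
)

```text
time: 27.38
position: [0.5236, 0.0099, 0.2583]
tool_rot: [-0.527, -0.471, 0.53, -0.469]
ft_force: [0.4, 0.2, 0.0]
grip_width: 0.0152
```

```bash
python3 plan.py ; python3 m4.py q
```

```text
t 27.38 p [0.5236 0.0099 0.2583] a -6.67 tilt 0.32 F [0.37 0.21 0.01] w 0.0152
side in carton px [324 169  13  20  95] n [0.5625 0.5644 0.57  ] t 0.0014 0.0961 ztop 0.0948
side in carton px [342 173  12  24 105] n [0.5136 0.5151 0.5213] t 0.0031 0.1033 ztop 0.0948
```

View pics/q_side.png

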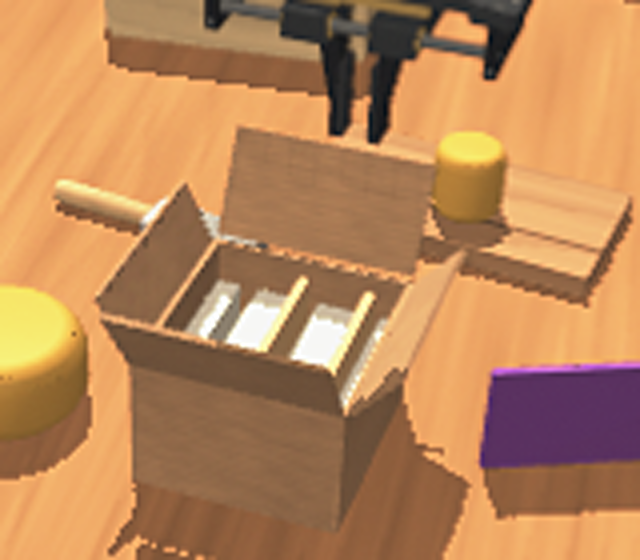

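```bash
cat > m5.py <<'E'
from h import *
import sys
c0=np.array([.481,-.316]); a=np.radians(-12.5); M=np.array([[np.cos(a),-np.sin(a)],[np.sin(a),np.cos(a)]])
for n in("side","top"):
    p,d=cam(n); P=cloud(n,d); hsv=cv2.cvtColor(p,cv2.COLOR_RGB2HSV)
    m=(abs(P[...,0]-.48)<.2)&(abs(P[...,1]+.316)<.16)&(P[...,2]>.035)&(P[...,2]<.1)&(hsv[...,0]>15)&(hsv[...,1]>140)&(hsv[...,2]>90)
    Q=P[m]; 
    if len(Q)<30: print(n,"few",len(Q)); continue
    zt=np.percentile(Q[:,2],90); T=Q[Q[:,2]>zt-.006].astype(np.float32); (cx,cy),r=cv2.minEnclosingCircle(T[:,:2].copy())
    print(n,len(Q),"top z",zt.round(4),"centre",round(cx,4),round(cy,4),"r",round(r,4),"plank frame",((np.array([cx,cy])-c0)@M).round(4))
E
python3 m5.py
```

```text
side 309 top z 0.0797 centre 0.4746 -0.2937 r 0.0289 plank frame [-0.0111  0.0204]
top 512 top z 0.0822 centre 0.4758 -0.2942 r 0.0271 plank frame [-0.0098  0.0201]
```

```bash
cat > c.py <<'E'
# carton-frame plan: n t z (mm, relative to carton centre)
from plan import *
a=np.radians(-6.7); nn=np.array([np.cos(a),np.sin(a)]); tt=np.array([-np.sin(a),np.cos(a)]); c0=np.array([.5708,.0049])
v=[float(x) for x in sys.argv[1:]]
st(); o=get_obs()["position"]; print("carton mm",((o[:2]-c0)@nn*1e3).round(1),((o[:2]-c0)@tt*1e3).round(1),(o[2]*1e3).round(1))
if len(v)>=3:
    xy=c0+nn*v[0]/1e3+tt*v[1]/1e3; plan([*xy,v[2]/1e3],v[4] if len(v)>4 else -6.7,n=int(v[3]) if len(v)>3 and v[3]>0 else None,dec=2)
E
python3 c.py -142 0 200
```

```text
t 27.58 p [0.5214 0.0102 0.2537] a -6.68 tilt 0.74 F [-0.    0.32  0.26] w 0.0148
carton mm -49.7 -0.5 253.7
now [0.5214 0.0102 0.2537] -> end [0.4298 0.0215 0.2   ] n 3
[[1.83, -3.05, -0.02, 0.0, 0.0, 0.04], [1.82, -3.06, -0.02, 0.0, 0.0, 0.04], [1.8, -3.07, -0.02, 0.0, 0.0, 0.04]]
```

send_rows(
  steps=[
    [[0,-1.5,0,0,0,0.04],[0.5,-3.0,0,0,0,0.04],[1.0,-3.0,0,0,0,0.04],[1.5,-1.5,0,0,0,0],[1.0,-0.3,0,0,0,0],[0,0,0,0,0,0]],
  ],
  gripper=1,
)

```text
time: 28.08
position: [0.4181, 0.0227, 0.2045]
tool_rot: [-0.524, -0.475, 0.532, -0.464]
ft_force: [-1.1, -0.4, -0.2]
grip_width: 0.0005
```

```bash
python3 c.py -142 0 125
```

```text
t 28.08 p [0.4181 0.0227 0.2045] a -6.71 tilt 1.1 F [-1.11 -0.44 -0.19] w 0.0005
carton mm -153.8 -0.1 204.5
now [0.4181 0.0227 0.2045] -> end [0.4298 0.0214 0.125 ] n 3
[[2.64, 0.44, 0.0, -0.0, -0.01, 0.06], [2.65, 0.43, -0.0, -0.0, -0.0, 0.06], [2.65, 0.41, -0.0, -0.0, -0.01, 0.06]]
```

send_rows(
  steps=[
    [[1.5,0,0,0,0,0.06],[2.5,0.1,0,0,0,0.04],[2.2,0.1,0,0,0,0],[1.0,0,0,0,0,0],[0,0,0,0,0,0]],
  ],
)

```text
time: 28.5
position: [0.4181, 0.0229, 0.1271]
tool_rot: [-0.526, -0.474, 0.531, -0.465]
ft_force: [-0.2, 0.6, -0.2]
grip_width: 0.0003
```

```bash
python3 c.py -110 0 125
python3 - <<'E'
from h import *
p,d=cam('side'); crop(p,260,440,80,240,4,'u1')
E
```

```text
t 28.5 p [0.4181 0.0229 0.1271] a -6.73 tilt 0.86 F [-0.16  0.57 -0.19] w 0.0003
carton mm -153.8 0.1 127.1
now [0.4181 0.0229 0.1271] -> end [0.4616 0.0177 0.125 ] n 2
[[0.07, 2.19, 0.0, -0.0, -0.01, 0.07], [0.09, 2.19, 0.01, -0.01, -0.01, 0.07]]
```

View pics/u1.png

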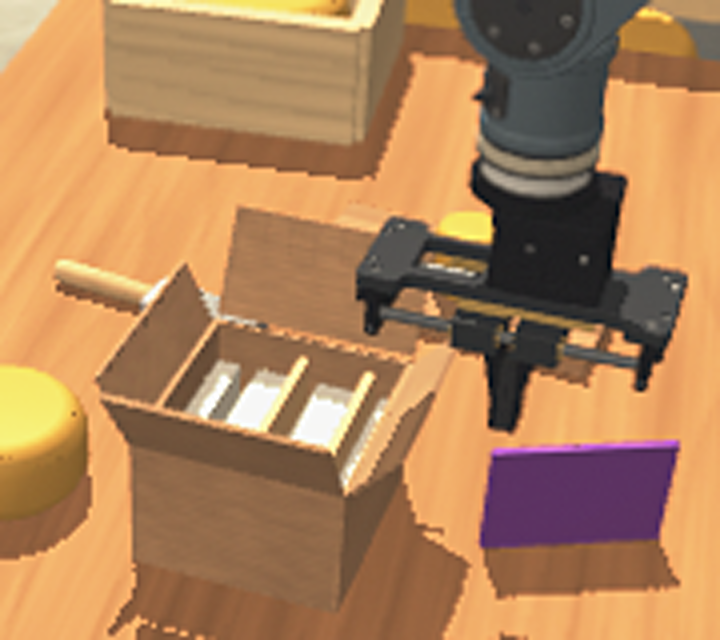

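send_rows(
  steps=[
    [[0,1.0,0,0,0,0.06],[0,1.8,0,0,0,0.04],[0,1.8,0,0,0,0],[0,1.2,0,0,0,0],[0,0.4,0,0,0,0]],
  ],
)

```text
time: 28.97
position: [0.4824, 0.0158, 0.1293]
tool_rot: [-0.528, -0.472, 0.529, -0.467]
ft_force: [0.1, 0.5, 0.1]
grip_width: 0.0005
```

```bash
python3 c.py -70 0 125
python3 - <<'E'
from h import *
p,d=cam('side'); crop(p,260,440,80,240,4,'u2')
E
```

```text
t 28.97 p [0.4824 0.0158 0.1293] a -6.72 tilt 0.43 F [0.06 0.53 0.09] w 0.0005
carton mm -89.0 0.5 129.3
now [0.4824 0.0158 0.1293] -> end [0.5013 0.0131 0.125 ] n 1
[[0.42, 1.91, 0.05, -0.0, -0.03, 0.07]]
```

View pics/u2.png

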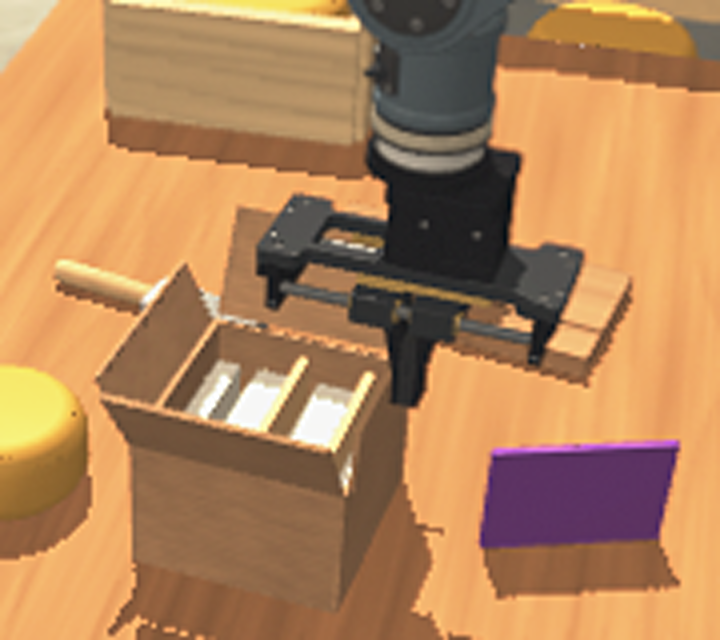

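Run:
```python
from h import *
p,d=cam('side'); crop(p,310,390,130,210,9,'u3')
p,d=cam('top'); crop(p,260,440,100,260,4,'u3t')
```

```text
(no output)
```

View pics/u3.png

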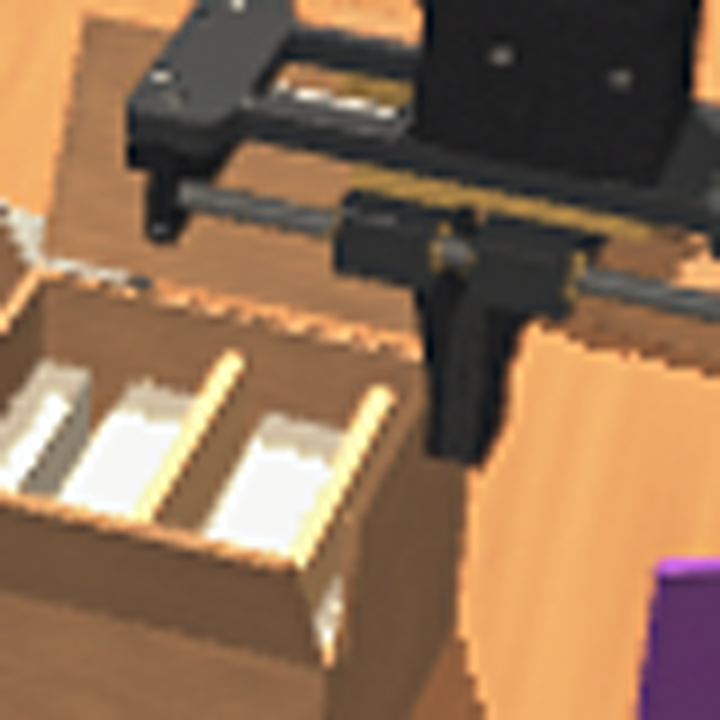

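View pics/u3t.png

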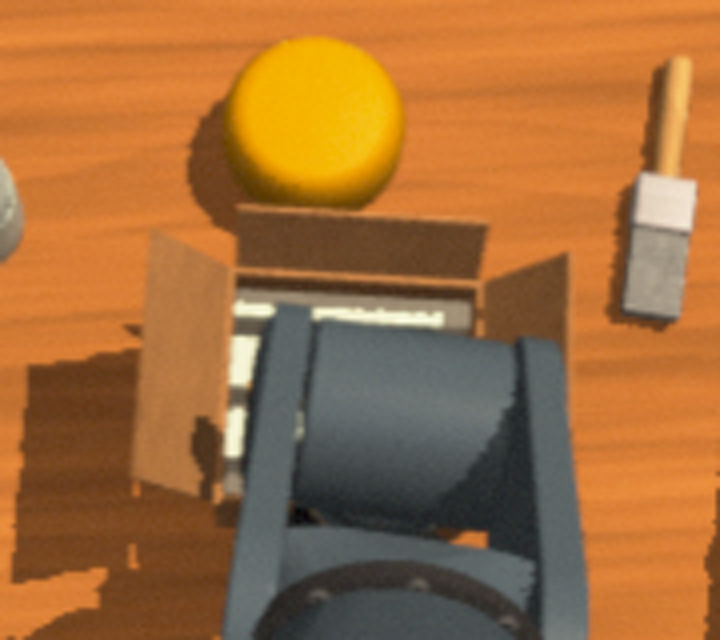

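send_rows(
  steps=[
    [[0.2,1.0,0,0,0,0.05],[0.3,1.2,0,0,0,0.03],[0.4,0.8,0,0,0,0],[0.5,0.3,0,0,0,0]],
  ],
)

```text
time: 29.45
position: [0.5115, 0.0128, 0.1147]
tool_rot: [-0.528, -0.472, 0.529, -0.468]
ft_force: [0.1, 0.5, 1.3]
grip_width: 0.0002
```

```bash
python3 c.py -50 0 112
python3 - <<'E'
from h import *
p,d=cam('side'); crop(p,270,400,110,220,6,'u4')
E
```

```text
t 29.45 p [0.5115 0.0128 0.1147] a -6.68 tilt 0.3 F [0.14 0.47 1.29] w 0.0002
carton mm -59.9 0.9 114.7
now [0.5115 0.0128 0.1147] -> end [0.5212 0.0107 0.112 ] n 1
[[0.26, 0.99, 0.09, 0.0, -0.03, 0.04]]
```

View pics/u4.png

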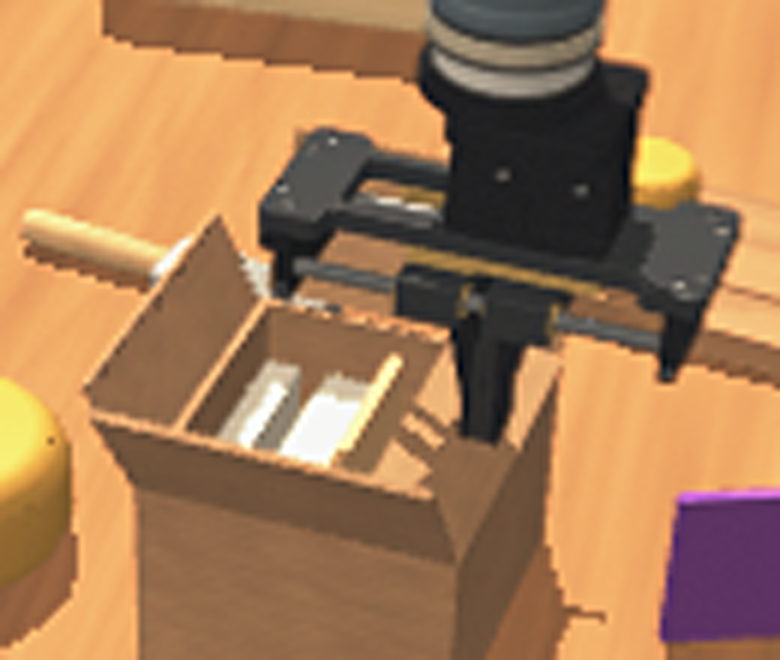

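send_rows(
  steps=[
    [[0.1,0.8,0,0,0,0.04],[0.4,0.5,0,0,0,0],[0.4,0,0,0,0,0],[0.3,0,0,0,0,0]],
  ],
)

```text
time: 29.83
position: [0.5261, 0.0111, 0.1057]
tool_rot: [0.528, 0.471, -0.528, 0.469]
ft_force: [-12.1, 0.9, 43.6]
grip_width: 0.0006
```

```bash
python3 c.py -45 0 105
```

```text
t 29.83 p [0.5261 0.0111 0.1057] a -6.65 tilt 0.18 F [-12.05   0.95  43.56] w 0.0006
carton mm -45.1 0.9 105.7
now [0.5261 0.0111 0.1057] -> end [0.5261 0.0102 0.105 ] n 1
[[0.07, 0.01, 0.09, 0.01, -0.03, 0.02]]
```

send_rows(
  steps=[
    [[-0.8,0,0,0,0,0],[-1.8,0,0,0,0,0],[-3.0,0,0,0,0,0],[-2.5,1.0,0,0,0,0.02],[-1.0,2.5,0,0,0,0.02],[0,3.5,0,0,0,0.02],[0,3.8,0,0,0,0.02],[0,3.8,0,0,0,0.02]],
  ],
)

```text
time: 30.5
position: [0.6714, -0.0052, 0.2032]
tool_rot: [0.531, 0.468, -0.525, 0.472]
ft_force: [1.2, -0.5, -0.6]
grip_width: 0.0003
```

```bash
python3 c.py 150 0 200
```

```text
t 30.5 p [ 0.6714 -0.0052  0.2032] a -6.6 tilt 0.56 F [ 1.23 -0.48 -0.64] w 0.0003
carton mm 101.1 1.7 203.2
now [ 0.6714 -0.0052  0.2032] -> end [ 0.7197 -0.0126  0.2   ] n 2
[[0.18, 2.44, 0.09, 0.01, -0.01, -0.04], [0.18, 2.44, 0.09, 0.01, -0.01, -0.05]]
```

send_rows(
  steps=[
    [[0,2.5,0.1,0,0,-0.05],[0,1.0,0,0,0,0],[0.5,0,0,0,0,0],[0,0,0,0,0,0]],
  ],
)

```text
time: 30.83
position: [0.7181, -0.0127, 0.1963]
tool_rot: [0.533, 0.466, -0.524, 0.474]
ft_force: [-1.5, -0.6, -0.7]
grip_width: 0.0005
```

```bash
python3 c.py 145 0 128
python3 - <<'E'
from h import *
p,d=cam('side'); crop(p,240,400,90,220,5,'v1')
p,d=cam('top'); crop(p,260,440,100,260,4,'v1t')
E
```

```text
t 30.83 p [ 0.7181 -0.0127  0.1963] a -6.65 tilt 0.97 F [-1.53 -0.62 -0.68] w 0.0005
carton mm 148.3 -0.3 196.3
now [ 0.7181 -0.0127  0.1963] -> end [ 0.7148 -0.012   0.128 ] n 2
[[3.41, -0.22, -0.01, 0.0, -0.01, -0.08], [3.42, -0.2, -0.02, 0.01, -0.01, -0.08]]
```

View pics/v1.png

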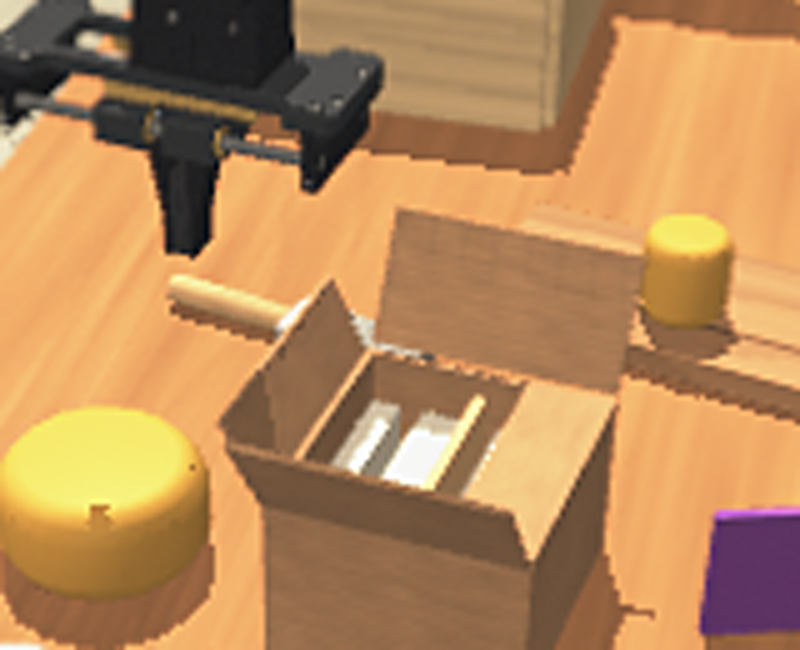

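send_rows(
  steps=[
    [[1.5,0,0,0,0,-0.08],[2.3,-0.1,0,0,0,-0.08],[1.8,-0.2,0,0,0,0],[0.8,-0.2,0,0,0,0],[0,0,0,0,0,0]],
  ],
)

```text
time: 31.35
position: [0.708, -0.0107, 0.13]
tool_rot: [-0.528, -0.472, 0.528, -0.469]
ft_force: [0.2, 0.2, 0.1]
grip_width: 0.0005
```

```bash
python3 c.py 90 0 128
```

```text
t 31.35 p [ 0.708  -0.0107  0.13  ] a -6.61 tilt 0.24 F [0.21 0.2  0.12] w 0.0005
carton mm 138.1 0.5 130.0
now [ 0.708  -0.0107  0.13  ] -> end [ 0.6602 -0.0056  0.128 ] n 2
[[0.11, -2.4, 0.02, 0.01, -0.01, 0.02], [0.1, -2.41, 0.03, 0.0, -0.01, 0.02]]
```

send_rows(
  steps=[
    [[0,-1.0,0,0,0,0],[0,-1.6,0,0,0,0],[0,-1.4,0,0,0,0],[0,-0.7,0,0,0,0],[0,-0.3,0,0,0,0]],
  ],
)

```text
time: 31.77
position: [0.6578, -0.0049, 0.1315]
tool_rot: [0.529, 0.47, -0.527, 0.47]
ft_force: [0.6, 0.0, 0.1]
grip_width: 0.0002
```

```bash
python3 c.py 60 0 115
```

```text
t 31.77 p [ 0.6578 -0.0049  0.1315] a -6.61 tilt 0.14 F [0.57 0.   0.07] w 0.0002
carton mm 87.5 0.5 131.5
now [ 0.6578 -0.0049  0.1315] -> end [ 0.6304 -0.0021  0.115 ] n 1
[[1.65, -2.76, 0.04, 0.02, -0.02, -0.02]]
```

send_rows(
  steps=[
    [[0.2,-1.0,0,0,0,0],[0.4,-1.2,0,0,0,0],[0.5,-0.8,0,0,0,0],[0.4,-0.2,0,0,0,0]],
  ],
)

```text
time: 32.1
position: [0.631, -0.0019, 0.121]
tool_rot: [0.533, 0.466, -0.523, 0.475]
ft_force: [-0.9, -0.9, 2.2]
grip_width: 0.0005
```

```bash
python3 c.py 48 0 109
python3 - <<'E'
from h import *
p,d=cam('side'); crop(p,240,400,90,220,5,'v2')
E
```

```text
t 32.1 p [ 0.631  -0.0019  0.121 ] a -6.63 tilt 1.04 F [-0.86 -0.9   2.21] w 0.0005
carton mm 60.6 0.3 121.0
now [ 0.631  -0.0019  0.121 ] -> end [ 0.6185 -0.0007  0.109 ] n 1
[[1.17, -1.28, 0.03, 0.01, -0.01, -0.17]]
```

View pics/v2.png

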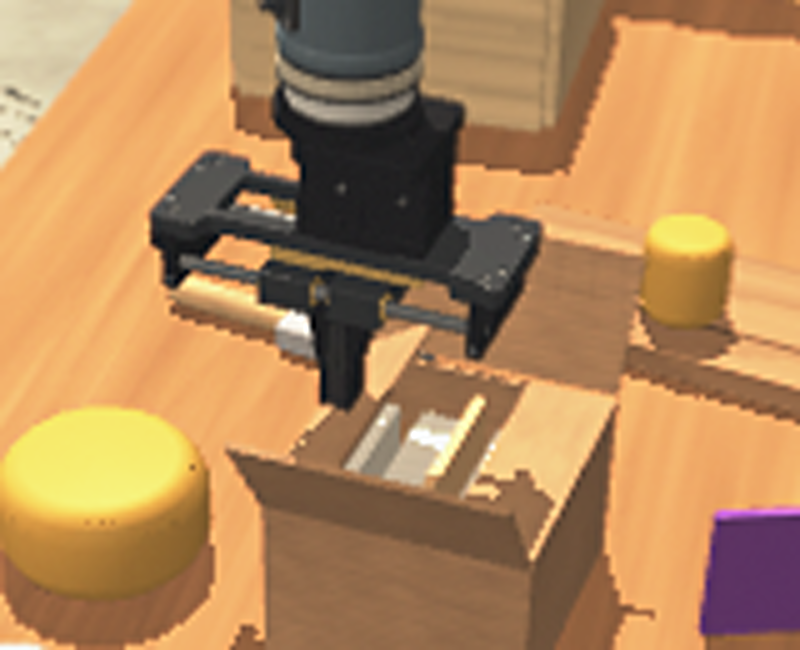

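send_rows(
  steps=[
    [[0.3,-0.8,0,0,0,-0.12],[0.5,-0.5,0,0,0,-0.05],[0.3,-0.1,0,0,0,0],[0,0,0,0,0,0]],
  ],
)

```text
time: 32.48
position: [0.6175, -0.0004, 0.108]
tool_rot: [0.528, 0.471, -0.528, 0.47]
ft_force: [0.4, -0.1, 0.7]
grip_width: 0.0004
```

```bash
python3 c.py 46 0 105
```

```text
t 32.48 p [ 6.175e-01 -4.000e-04  1.080e-01] a -6.65 tilt 0.08 F [ 0.38 -0.08  0.66] w 0.0004
carton mm 47.0 0.2 108.0
now [ 6.175e-01 -4.000e-04  1.080e-01] -> end [ 6.165e-01 -5.000e-04  1.050e-01] n 1
[[0.3, -0.1, 0.02, 0.01, -0.01, 0.0]]
```

send_rows(
  steps=[
    [[0.2,-0.05,0,0,0,0],[0.1,0,0,0,0,0]],
  ],
)

```text
time: 32.65
position: [0.6174, -0.0005, 0.1062]
tool_rot: [0.528, 0.471, -0.528, 0.47]
ft_force: [-2.8, -0.3, 14.3]
grip_width: 0.0003
```

send_rows(
  steps=[
    [[0.1,0,0,0,0,0],[0,0,0,0,0,0]],
  ],
)

```text
time: 32.82
position: [0.6173, -0.0004, 0.1067]
tool_rot: [0.528, 0.471, -0.528, 0.47]
ft_force: [-0.1, -0.0, -0.3]
grip_width: 0.0002
```

send_rows(
  steps=[
    [[-1.0,0,0,0,0,0],[-2.5,-0.3,0,0,0,0],[-3.5,-0.7,-0.5,0,0,0],[-3.0,-1.0,-2.0,0,0,0],[-1.0,-1.0,-3.3,0,0,0],[0,-1.0,-3.6,0,0,0],[0,-0.5,-3.3,0,0,0],[0,0,-1.5,0,0,0]],
  ],
)

```text
time: 33.48
position: [0.5878, 0.1461, 0.2234]
tool_rot: [-0.529, -0.47, 0.531, -0.465]
ft_force: [0.6, -0.7, -0.1]
grip_width: 0.0002
```

```bash
python3 c.py 0 155 220
```

```text
t 33.48 p [0.5878 0.1461 0.2234] a -7.22 tilt 0.4 F [ 0.61 -0.67 -0.12] w 0.0002
carton mm 0.4 142.2 223.4
now [0.5878 0.1461 0.2234] -> end [0.5889 0.1588 0.22  ] n 1
[[0.34, -0.05, -1.27, -0.09, -0.02, 0.06]]
```

send_rows(
  steps=[
    [[0.5,0,-0.8,-0.09,0,0.05],[2.0,0,-0.3,0,0,0],[2.5,0,0,0,0,0],[2.0,0,0,0,0,0],[0.8,0,0,0,0,0],[0,0,0,0,0,0]],
  ],
)

```text
time: 33.98
position: [0.5894, 0.1621, 0.1445]
tool_rot: [0.527, 0.472, -0.524, 0.473]
ft_force: [0.6, 0.8, 0.5]
grip_width: 0.0006
```

```bash
python3 c.py 0 92 142
python3 - <<'E'
from h import *
p,d=cam('side'); crop(p,240,400,90,220,5,'w1')
p,d=cam('top'); crop(p,260,440,100,260,4,'w1t')
E
```

```text
t 33.98 p [0.5894 0.1621 0.1445] a -6.11 tilt 0.24 F [0.64 0.78 0.45] w 0.0006
carton mm 0.1 158.3 144.5
now [0.5894 0.1621 0.1445] -> end [0.5815 0.0962 0.142 ] n 2
[[0.11, -0.04, 3.31, 0.05, -0.01, -0.02], [0.12, -0.02, 3.32, 0.05, -0.02, -0.01]]
```

View pics/w1.png

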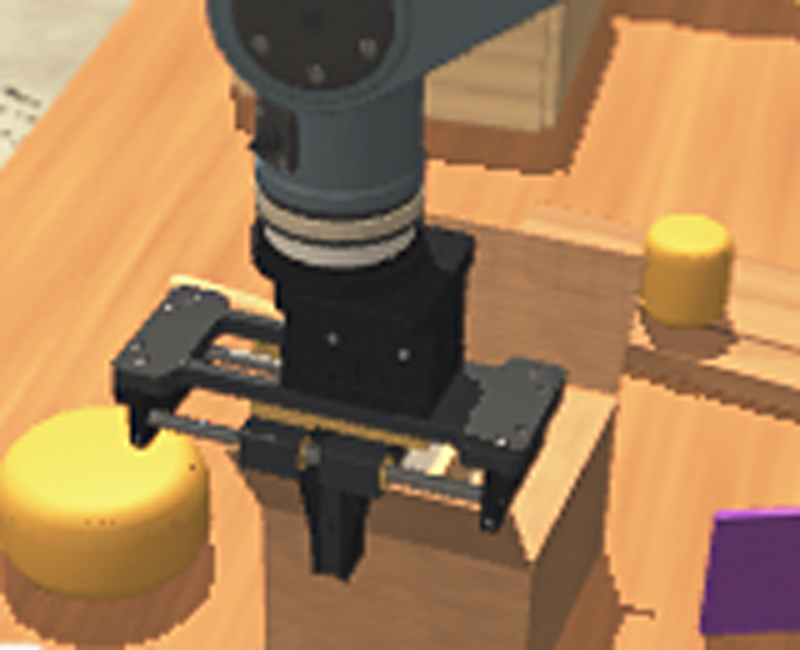

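View pics/w1t.png

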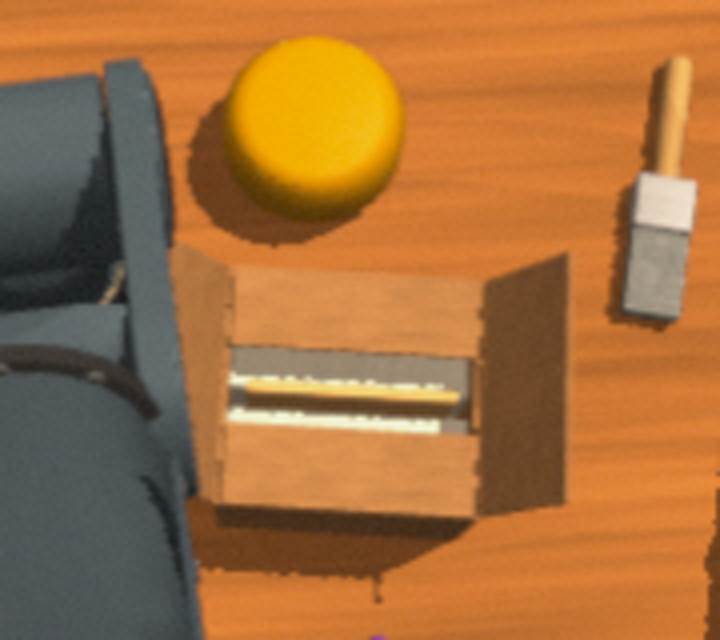

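send_rows(
  steps=[
    [[0,0,1.0,0.05,0,0],[0,0,1.8,0.05,0,0],[0,0,1.8,0,0,0],[0,0,1.3,0,0,0],[0,0,0.5,0,0,0]],
  ],
)

```text
time: 34.5
position: [0.587, 0.0953, 0.152]
tool_rot: [0.534, 0.467, -0.523, 0.473]
ft_force: [-0.5, 1.8, -0.6]
grip_width: 0.0004
```

```bash
python3 c.py 0 50 137
python3 - <<'E'
from h import *
p,d=cam('side'); crop(p,240,400,90,220,5,'w2')
E
```

```text
t 34.5 p [0.587  0.0953 0.152 ] a -6.73 tilt 1.07 F [-0.54  1.75 -0.65] w 0.0004
carton mm 5.5 91.7 152.0
now [0.587  0.0953 0.152 ] -> end [0.5767 0.0545 0.137 ] n 2
[[0.73, -0.29, 2.09, -0.0, -0.03, -0.08], [0.74, -0.28, 2.09, -0.0, -0.03, -0.09]]
```

View pics/w2.png

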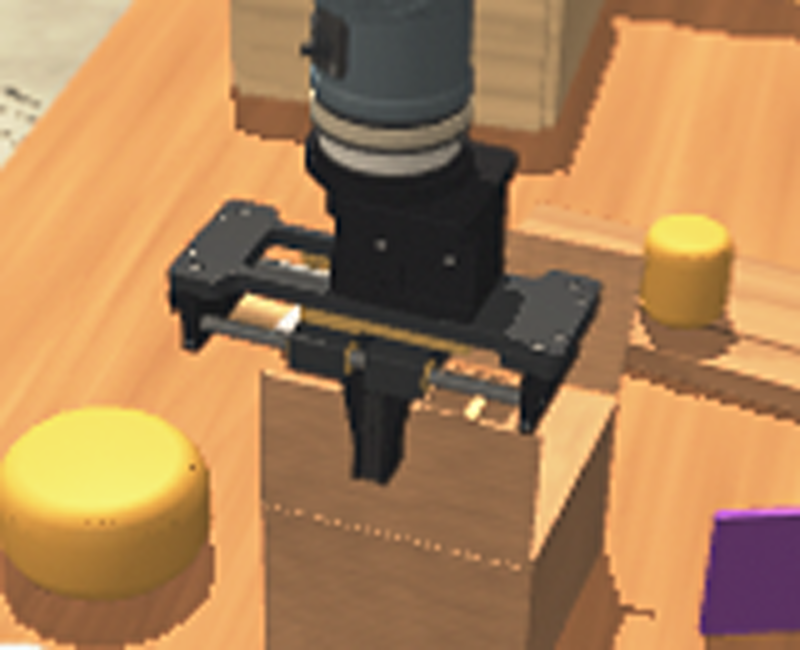

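send_rows(
  steps=[
    [[0.3,-0.2,1.0,0,0,-0.08],[0.5,-0.2,1.5,0,0,-0.06],[0.5,-0.1,1.2,0,0,0],[0.4,0,0.5,0,0,0]],
  ],
)

```text
time: 34.88
position: [0.58, 0.0522, 0.1369]
tool_rot: [0.533, 0.469, -0.524, 0.471]
ft_force: [0.5, 0.9, -0.0]
grip_width: 0.0004
```

```bash
python3 c.py 0 35 122
python3 - <<'E'
from h import *
p,d=cam('side'); crop(p,240,400,90,220,5,'w3')
E
```

```text
t 34.88 p [0.58   0.0522 0.1369] a -6.72 tilt 0.78 F [ 0.55  0.89 -0.01] w 0.0004
carton mm 3.6 48.1 136.9
now [0.58   0.0522 0.1369] -> end [0.5749 0.0397 0.122 ] n 1
[[1.48, -0.37, 1.32, -0.0, -0.08, -0.1]]
```

View pics/w3.png

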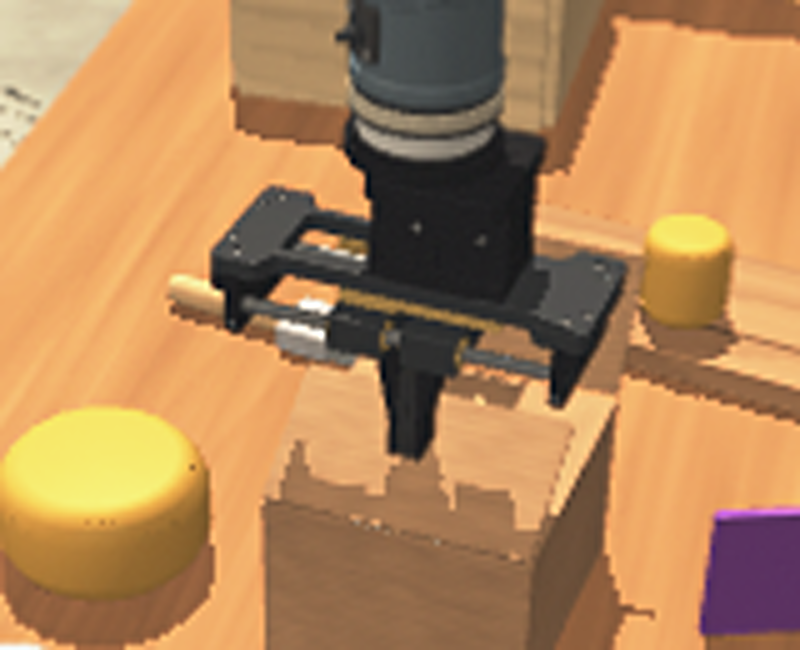

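send_rows(
  steps=[
    [[0.6,-0.2,0.7,0,-0.05,-0.08],[0.8,-0.1,0.6,0,-0.02,-0.03],[0.5,0,0.2,0,0,0],[0,0,0,0,0,0]],
  ],
)

```text
time: 35.27
position: [0.5745, 0.036, 0.1147]
tool_rot: [-0.528, -0.471, 0.529, -0.469]
ft_force: [0.1, -0.5, 0.6]
grip_width: 0.0004
```

```bash
python3 c.py 0 28 110
```

```text
t 35.27 p [0.5745 0.036  0.1147] a -6.73 tilt 0.19 F [ 0.08 -0.45  0.57] w 0.0004
carton mm 0.1 31.3 114.7
now [0.5745 0.036  0.1147] -> end [0.574  0.0327 0.11  ] n 1
[[0.47, -0.01, 0.33, -0.01, 0.0, 0.03]]
```

send_rows(
  steps=[
    [[0.2,0,0.3,0,0,0],[0.15,0,0,0,0,0]],
  ],
)

```text
time: 35.43
position: [0.574, 0.0329, 0.1103]
tool_rot: [-0.527, -0.471, 0.53, -0.469]
ft_force: [-1.4, -2.7, 5.9]
grip_width: 0.0003
```

send_rows(
  steps=[
    [[0.15,0,0,0,0,0],[0.05,0,0,0,0,0]],
  ],
)

```text
time: 35.6
position: [0.574, 0.0329, 0.1104]
tool_rot: [-0.527, -0.471, 0.529, -0.469]
ft_force: [-0.2, 0.3, 1.2]
grip_width: 0.0003
```

send_rows(
  steps=[
    [[0.2,0,0,0,0,0],[0.1,0,0,0,0,0]],
  ],
)

```text
time: 35.77
position: [0.5741, 0.0329, 0.1104]
tool_rot: [-0.526, -0.471, 0.529, -0.47]
ft_force: [-1.5, -1.3, 4.4]
grip_width: 0.0008
```

send_rows(
  steps=[
    [[-1.0,0,0,0,0,0],[-2.5,0,0,0,0,0],[-3.5,0,0.5,0,0,0],[-3.0,0,2.0,0,0,0],[-1.0,0,3.3,0,0,0],[0,0,3.8,0,0,0],[0,0,3.8,0,0,0],[0,0,2.5,0,0,0]],
  ],
)

```text
time: 36.43
position: [0.5578, -0.123, 0.23]
tool_rot: [-0.524, -0.473, 0.525, -0.476]
ft_force: [0.8, 0.2, -0.2]
grip_width: -0.0
```

```bash
python3 c.py 0 -158 220
```

```text
t 36.43 p [ 0.5578 -0.123   0.23  ] a -5.7 tilt 0.22 F [ 0.76  0.17 -0.19] w -0.0
carton mm 2.0 -128.5 230.0
now [ 0.5578 -0.123   0.23  ] -> end [ 0.5523 -0.152   0.22  ] n 1
[[1.01, -0.26, 2.94, 0.17, 0.03, -0.01]]
```

send_rows(
  steps=[
    [[0,-0.2,2.0,0.17,0,0],[0.5,0,1.0,0,0,0],[2.0,0,0,0,0,0],[2.5,0,0,0,0,0],[2.0,0,0,0,0,0],[0.8,0,0,0,0,0],[0,0,0,0,0,0]],
  ],
)

```text
time: 37.02
position: [0.5553, -0.1608, 0.1533]
tool_rot: [0.531, 0.463, -0.529, 0.473]
ft_force: [-0.4, -0.2, -0.1]
grip_width: 0.0004
```

```bash
python3 c.py 0 -92 145
python3 - <<'E'
from h import *
p,d=cam('side'); crop(p,240,400,90,220,5,'x1')
E
```

```text
t 37.02 p [ 0.5553 -0.1608  0.1533] a -7.08 tilt 0.81 F [-0.35 -0.15 -0.1 ] w 0.0004
carton mm 4.0 -166.4 153.3
now [ 0.5553 -0.1608  0.1533] -> end [ 0.5601 -0.0865  0.145 ] n 2
[[0.39, -0.23, -3.72, -0.03, 0.04, -0.06], [0.4, -0.21, -3.72, -0.03, 0.03, -0.05]]
```

View pics/x1.png

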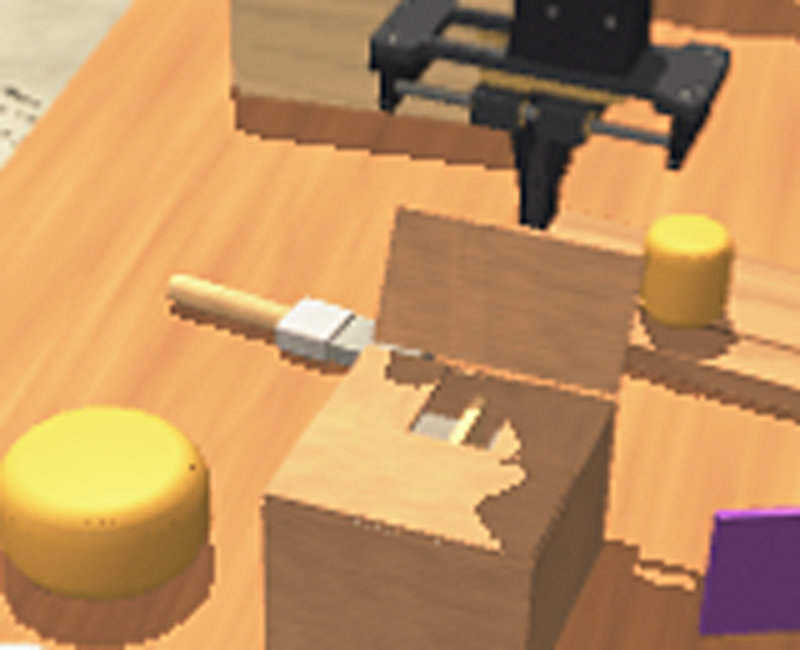

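send_rows(
  steps=[
    [[0.5,-0.1,-1.0,-0.03,0.03,-0.05],[0.5,-0.1,-2.0,-0.03,0.03,-0.04],[0.2,0,-2.0,0,0,0],[0,0,-1.5,0,0,0],[0,0,-0.6,0,0,0]],
  ],
)

```text
time: 37.48
position: [0.5662, -0.0877, 0.1455]
tool_rot: [0.53, 0.466, -0.527, 0.474]
ft_force: [-1.0, -0.9, 0.0]
grip_width: 0.0003
```

```bash
python3 c.py 0 -50 137
python3 - <<'E'
from h import *
p,d=cam('side'); crop(p,240,400,90,220,5,'x2')
E
```

```text
t 37.48 p [ 0.5662 -0.0877  0.1455] a -6.7 tilt 0.73 F [-0.96 -0.91  0.05] w 0.0003
carton mm 6.3 -92.5 145.5
now [ 0.5662 -0.0877  0.1455] -> end [ 0.565  -0.0448  0.137 ] n 2
[[0.41, -0.32, -2.13, 0.0, 0.02, -0.06], [0.43, -0.31, -2.12, 0.0, 0.02, -0.05]]
```

View pics/x2.png

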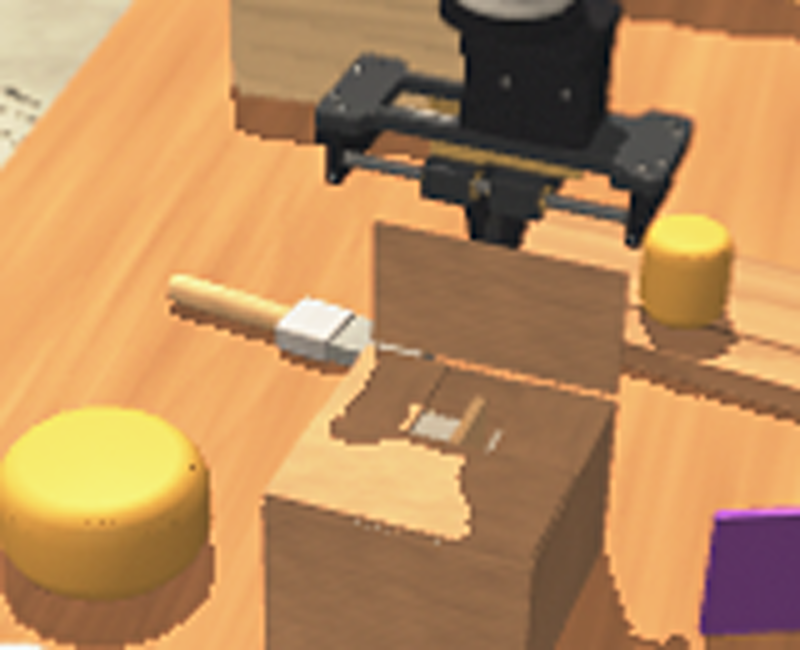

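send_rows(
  steps=[
    [[0.2,-0.2,-1.0,0,0,-0.06],[0.3,-0.2,-1.5,0,0,-0.04],[0.3,-0.1,-1.2,0,0,0],[0.3,0,-0.5,0,0,0]],
  ],
)

```text
time: 37.87
position: [0.5691, -0.0444, 0.1369]
tool_rot: [0.528, 0.466, -0.528, 0.474]
ft_force: [-0.1, -1.1, -0.6]
grip_width: 0.0004
```

```bash
python3 c.py 0 -33 120
python3 - <<'E'
from h import *
p,d=cam('side'); crop(p,240,400,90,220,5,'x3')
E
```

```text
t 37.87 p [ 0.5691 -0.0444  0.1369] a -6.65 tilt 0.68 F [-0.11 -1.05 -0.61] w 0.0004
carton mm 4.1 -49.2 136.9
now [ 0.5691 -0.0444  0.1369] -> end [ 0.567  -0.0279  0.12  ] n 1
[[1.68, -0.42, -1.63, 0.01, 0.07, -0.09]]
```

View pics/x3.png

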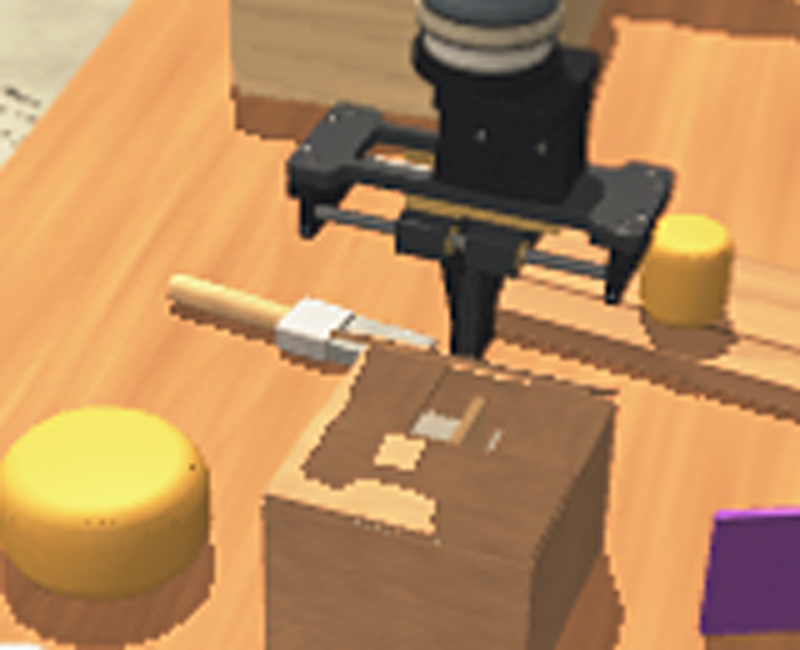

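send_rows(
  steps=[
    [[0.5,-0.2,-0.8,0,0.05,-0.07],[0.7,-0.1,-0.7,0,0,-0.03],[0.5,0,-0.2,0,0,0],[0,0,0,0,0,0]],
  ],
)

```text
time: 38.25
position: [0.5682, -0.0255, 0.1175]
tool_rot: [-0.527, -0.47, 0.529, -0.47]
ft_force: [0.8, -0.4, 0.8]
grip_width: 0.0001
```

```bash
python3 c.py 0 -28 110
python3 - <<'E'
from h import *
p,d=cam('side'); crop(p,240,400,90,220,5,'x4')
E
```

```text
t 38.25 p [ 0.5682 -0.0255  0.1175] a -6.66 tilt 0.17 F [ 0.8  -0.37  0.79] w 0.0001
carton mm 1.0 -30.4 117.5
now [ 0.5682 -0.0255  0.1175] -> end [ 0.5676 -0.0229  0.11  ] n 1
[[0.75, -0.09, -0.25, 0.01, 0.01, 0.03]]
```

View pics/x4.png

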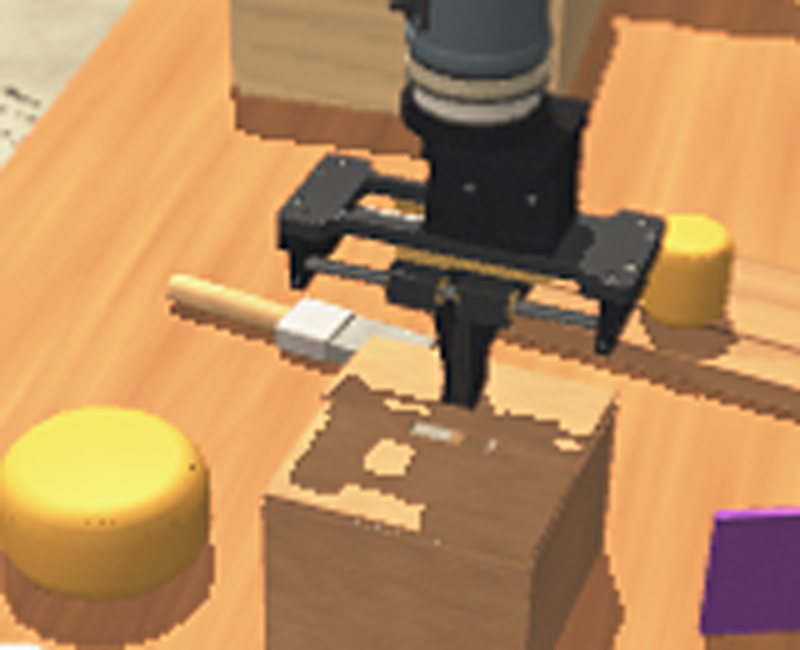

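send_rows(
  steps=[
    [[0.4,0,-0.3,0,0,0],[0.3,0,-0.1,0,0,0],[0.1,0,0,0,0,0]],
  ],
)

```text
time: 38.55
position: [0.5691, -0.0221, 0.1101]
tool_rot: [-0.528, -0.47, 0.529, -0.47]
ft_force: [-1.8, 0.6, 14.2]
grip_width: 0.0005
```

send_rows(
  steps=[
    [[0.2,0,0,0,0,0],[0.1,0,0,0,0,0]],
  ],
)

```text
time: 38.72
position: [0.569, -0.0221, 0.1104]
tool_rot: [-0.528, -0.47, 0.529, -0.47]
ft_force: [-1.2, 0.6, 2.6]
grip_width: 0.0008
```

send_rows(
  steps=[
    [[-1.0,0,0,0,0,0],[-2.5,0,0,0,0,0],[-3.5,0,-0.5,0,0,0],[-3.0,0,-2.0,0,0,0],[-1.0,0,-3.5,0,0,0],[0,0,-3.8,0,0,0],[0,0,-3.8,0,0,0],[0,0,-3.8,0,0,0]],
  ],
)

```text
time: 39.38
position: [0.593, 0.1479, 0.2296]
tool_rot: [0.533, 0.465, -0.532, 0.466]
ft_force: [0.6, 0.0, 0.4]
grip_width: 0.0004
```

send_rows(
  steps=[
    [[0,0,-3.8,0,0,0],[0,0,-3.8,0,0,0],[0,0,-3.5,0,0,0],[0,0,-2.5,0,0,0],[0,0,-1.0,0,0,0],[0,0,0,0,0,0]],
  ],
)

```text
time: 39.88
position: [0.6126, 0.3075, 0.2328]
tool_rot: [0.534, 0.466, -0.528, 0.468]
ft_force: [0.6, -1.0, -0.2]
grip_width: 0.0006
```

```bash
python3 m5.py
python3 - <<'E'
from h import *
c0=np.array([.5708,.0049]); a=np.radians(-6.7); M=np.array([[np.cos(a),-np.sin(a)],[np.sin(a),np.cos(a)]])
for n in("side","top"):
    p,d=cam(n,"fin_"+n); crop(p,260,400,110,250,5,"finc_"+n); P=cloud(n,d); L=P.copy(); L[...,:2]=(P[...,:2]-c0)@M
    for nm,x0,x1,y0,y1 in(("left hinge",-.06,.06,.05,.075),("left edge",-.06,.06,.004,.02),("right edge",-.06,.06,-.02,-.004),("right hinge",-.06,.06,-.075,-.05),("left nearend",-.07,-.05,.01,.07),("left farend",.05,.07,.01,.07),("right nearend",-.07,-.05,-.07,-.01),("right farend",.05,.07,-.07,-.01)):
        m=(L[...,0]>x0)&(L[...,0]<x1)&(L[...,1]>y0)&(L[...,1]<y1)&(L[...,2]>.05)
        print(n,nm,m.sum(),np.percentile(L[...,2][m],[5,50,95]).round(4))
E
```

```text
side 304 top z 0.0796 centre 0.4758 -0.2946 r 0.0286 plank frame [-0.0097  0.0198]
top 502 top z 0.0822 centre 0.4757 -0.2947 r 0.0272 plank frame [-0.0098  0.0197]
side left hinge 179 [0.0989 0.1084 0.1109]
side left edge 92 [0.1067 0.1085 0.1109]
side right edge 81 [0.1067 0.1085 0.1108]
side right hinge 194 [0.1069 0.1088 0.1108]
side left nearend 108 [0.1067 0.1087 0.1103]
side left farend 26 [0.1063 0.1092 0.1112]
side right nearend 93 [0.1065 0.1088 0.1105]
side right farend 33 [0.1072 0.1092 0.1107]
top left hinge 502 [0.1084 0.1111 0.1136]
top left edge 324 [0.1083 0.1111 0.1138]
top right edge 322 [0.108 0.111 0.114]
top right hinge 499 [0.1081 0.111  0.1138]
top left nearend 209 [0.1088 0.1112 0.1136]
top left farend 195 [0.1084 0.1111 0.1131]
top right nearend 208 [0.1082 0.111  0.114 ]
top right farend 191 [0.1085 0.1112 0.1134]
```

View pics/fin_side.png

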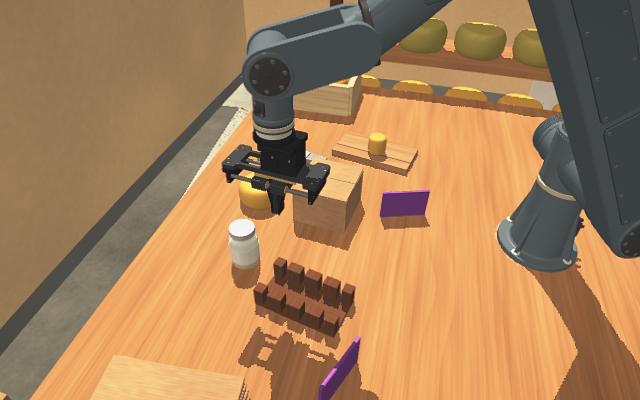

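View pics/finc_side.png

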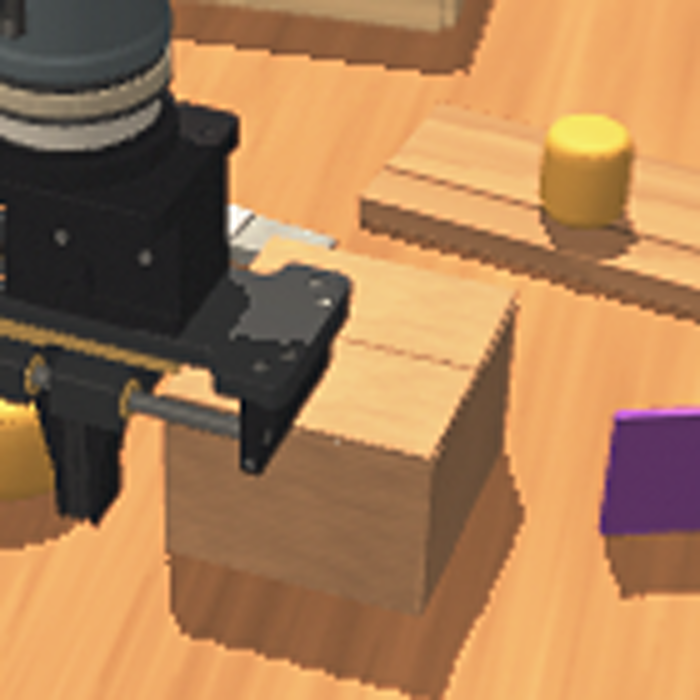

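View pics/fin_top.png

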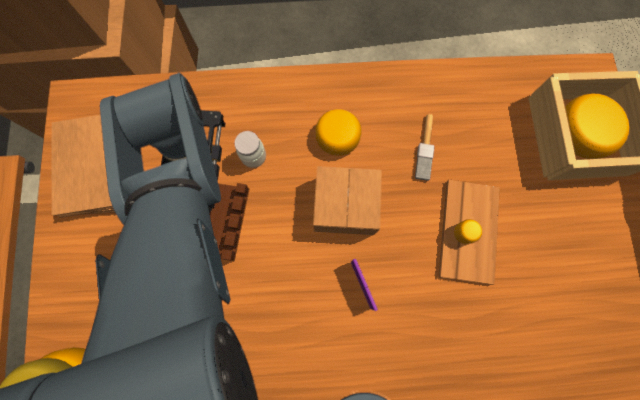

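All four flaps read flat: hinge and edge heights agree within about 0.3 mm in both views. The rack is empty, the cheese stands on the plank, and the bystanders haven't moved. I'm handing in.

```bash
python3 -c "
from rig import *
print(hand_in())"
```

```text
the job is handed in; nothing more can be done
None
```

The job is done and handed in at about 40 s of robot time. The one cheese is on the plank, and both light boards stand in the carton's middle and −x slots. I folded the two short flaps flat first, then the two long flaps over them.

**Last checks**
- **Boards:** both tops read 95 mm before I closed the carton, which is fully down. The rack is now empty.
- **Flaps:** the long flaps read level in both views, with hinge and edge heights agreeing within about 0.3 mm. The lid top read 109 mm in one camera and 111 mm in the other (110 expected), which is within calibration. The short flaps looked flat before I covered them.
- **Cheese:** it was knocked about 2 cm while I was away, but both views show it upright and wholly on the plank, about 20 mm off centre.
- **Bystanders:** the wheel, jar and brush are where they were, and the purple boards were not touched.

**Forces:** pressing the first short flap shut made the wrist read about 44 N for a moment. That push was by the fingertips, and I pressed the other flaps more gently (15 N or less in the readings). The limit for the arm or gripper body is 40 N and for the wrist 120 N; I can't tell whether the fingers count toward the 40 N limit.

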